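# Turn a slide carrier face-down into an imager's nest with its flipper plate

### The job

Load the slide for scanning from below: lay the black slide carrier, slide side up, in the pocket of the imager's flipper plate so that it sits fully home, let go, and then by its handle bar swing the plate right over until it lies flat, so that the carrier drops face-down into the nest over the scan window. Then swing the empty plate all the way back to where it lay, leaving the carrier flat in the nest, and leave the other things on the bench alone.

Things in the scene. Friction and masses are not known exactly. Their poses are not given: they have to be found in the camera images.
- carrier_mid (a point): Centre of the loose black slide carrier, half-way up its 18 mm; z up = slide face up, as it starts, flat on the bench. Its base flange is 62 mm wide (x), 104 mm long (y), 4 mm thick; on it a frame 48 x 92 mm, up to the full 18 mm, holds a recessed glass slide. Grasp the frame across its 48 mm, fingertips just clear of the flange. 0.08 to 0.17 kg.
- carrier_nose (a point): Middle of the carrier's nose end, 52 mm from carrier_mid along the carrier's -y; axes as the carrier's. At the nose the two flange corners are bevelled 14 mm at 45 degrees; the other end is square, and there the slide has its white end.
- imager: Fixed slide imager, a white housing 150 mm (x) by 300 mm (y); origin at the centre of its underside on the bench, z up. The flipper plate's hinge runs along its x above the origin. Its +y half is the loading side, where the plate lies at the start; its -y half is the raised deck (39 mm high) with the dark scan window and the nest.
- hinge_mid (a point): Middle of the hinge axis, 50 mm above the imager's origin; axes as the imager's.
- flipper (a joint): Plate angle about the imager's x: 0 flat on the loading side, 1.57 upright, 3.14 turned right over, flat above the nest. 0.4 kg, damped: let go, it sinks to the side it leans to. Four steel D-shaped buttons on it, geared to the hinge, turn over the carrier's flange by themselves as the plate rises and let go only within about 0.1 rad of flat; the carrier then drops 4 mm into the nest.
- pocket_mid (a point): Where carrier_mid is when seated in the plate's pocket, 9 mm over its floor, 88 mm from the hinge axis. Axes are the plate's (the imager's at angle 0); the seated carrier's axes agree: nose to the hinge. Six cone-topped dowels, 11 mm high, locate the flange with 1.5 mm play, two at the bevels, so it fits one way only. Middle 35 mm of the long sides is free for fingers above flange height.
- handle_mid (a point): Middle of the plate's handle: a black round bar 12 mm thick, 94 mm long, parallel to the hinge, 182 mm from its axis and, with the plate flat on either side, level with it (50 mm over the bench). 28 mm free between bar and plate edge over the middle 80 mm. Fixed to the plate; it can turn between lightly closed fingers.
- nest_mid (a point): Where carrier_mid is when the carrier lies face-down in the nest, flush on the deck round the scan window, 88 mm from the hinge axis and 9 mm above the deck; axes as the imager's. Eight cone-topped dowels, 10 mm high, guide the frame with 2.5 to 3 mm play.
- petri: Bystander: covered petri dish, 61 mm across, 15 mm high; origin at its underside.
- pen: Bystander: blue marker pen, 137 mm long, 15 mm thick, lying on the bench; origin at its underside.
- bottle: Bystander: glass bottle with a blue cap, 69 mm across, 150 mm high; origin at its underside.
Things that resemble listed ones, but are neither listed nor needed, are in the scene too. Leave any orange or yellow look-alike of the part that bears carrier_mid alone.

How it is judged (in metres and radians):
On the way, in this order (a step that is already met when the one before it is completed fails the run):
1. the carrier sits fully home in the flipper pocket, slide up, with the plate flat on the loading side, and is let go (distance between carrier_mid and pocket_mid below 0.0045 m and y of carrier_nose in the frame of pocket_mid below -0.046 m and angle between carrier_mid's own z axis and vertical below 0.05 rad and value of joint flipper below 0.05 rad and contact force between the fingers and carrier below 0.2 N), for 0.2 s.
2. the plate is swung right over, flat above the nest, and the carrier has dropped face-down into the nest (value of joint flipper above 3.05 rad and angle between carrier_mid's own z axis and vertical above 3.08 rad and distance between carrier_mid and nest_mid below 0.006 m), for 0.2 s.
At the end, for the whole second after the job is handed in: The carrier lies at rest face-down in the nest: centre within 6 mm of the nest's, level within 0.06 rad, in line with the imager within 0.09 rad, at its seated height within 2 mm; the flipper plate is back flat on the loading side (below 0.05 rad) (value of joint flipper below 0.05 rad and angle between carrier_mid's own z axis and vertical above 3.08 rad and horizontal distance between carrier_mid and nest_mid below 0.006 m and z of carrier_mid in the frame of nest_mid between -0.002 and 0.002 m and angle between the y axis of carrier_mid and the y axis of imager, either way round below 0.09 rad and linear speed of carrier below 0.02 m/s); the robot touches nothing.
It fails at once if the petri dish, the pen or the bottle is moved more than 30 mm or the bottle tipped (distance of any of petri, pen, bottle from where it was at the start of the episode above 0.03 m or angle between bottle's own z axis and vertical above 0.5 rad).
It also fails if it takes over 72 s, if anything falls off the work surface, if the arm or the gripper's body presses on something with over 40 N, if the wrist force passes 120 N, or if a joint passes its speed limit or range.

### The arm

A 6-joint arm with a two-finger parallel gripper is mounted at the origin on a cart in front of the work surface, level with it; the furniture and walls round the work are solid. World frame = base frame: x ahead of the robot, y to its left, z up, the work surface at z = 0. Lengths are in mm, angles in degrees, forces in N, time in s.
With the tool pointing down it reaches from about 250 to 725 mm from the base axis. Payload 9.7 kg.
Tool frame: the origin (TCP) lies on the centre line of the jaws, within the pads' length; the fingertips stand 22 mm ahead of it and the grasp point (between the pads) lies 3 mm ahead of it (r.tip_extent is the z of the fingertips in the tool frame, in mm); z points along the fingers, y is the direction in which the jaws open and shut (so a half turn about z gives the same grasp; the last joint's range is limited). The gripper opens to 85 mm and grips with 20 to 120 N. Pads are 22 mm wide; open, the fingers measure 114 mm over their backs; the gripper's body (76 mm by 85 mm) begins 54 mm behind the grasp point. The pads swing forward as they close: fully open they stand 13 mm farther back than shut.
Start: joints at [-72.995, 4.979, 10.078, 95.1, 0, 90], TCP at [160.851, -525.95, 217.884] pointing down, gripper open.
Joint ranges: [-179.16, 179.16], [-48.56, 103.87], [-65.8, 70.77], [-126.05, 130.52], [-82.76, 87.17], [-180, 180]. Speed limits (degrees/s): [127.2, 127.2, 147.25, 180, 180, 180].

### API

Orientations are given as a 3x3 rotation matrix whose columns are the frame's x, y, z axes.
In Python, from bench import r, imaging gives the robot as it stands.
- The arm moves only by the tool step_arm, never from a script. Its argument "moves" is a list of rows, each an object with "turn": the turn, a rotation vector about the tool's x, y, z in rad, a list of three; "slide": the shift along the tool's x, y, z in m, a list of three; "grip": the opening, from 0 (shut) to 1 (fully open). A call has 1 to 20 rows; each row shifts and turns the pose as measured when the row begins, along the tool's axes as they then stand; what a row does not reach is not made up. A row lasts 1/12 s, in which the tool goes at most 41.7 mm and 7.16 degrees, less where a joint would pass 70% of its speed; a pose out of reach is approached as far as the arm can. A call with a gripper value outside its range is refused whole. The fingers move at their own pace and stop on an object; "squeeze" is the grip in N (left out, the last holds). Time passes only in rows, so rows that do not move let the fingers close. It gives the time, the measured TCP pose, the force and the opening at its end, in the units of the state.
- r.get_obs(): the state, without advancing time (a new reading comes with each control period).
- imaging.snapshot(name): name is "scene" or "top"; returns the picture (400x640x3 uint8, red, green, blue); there is no depth.
- imaging.camera_model(name): a dict with "mtx" (3x3 intrinsics, pixels), "k1" (the pictures are not rectified: a ray, as slopes to the right and down, at radius r is drawn at 1 + k1 r^2 times it, then the intrinsics apply), "R" (3x3) and "t" (3): a world point X has camera coordinates R X + t. Camera axes: x right, y down, z forward; pixel columns grow to the right and rows downward; lengths in mm; the calibration is good to about 2 mm. A picture is of the moment at which its call begins. camera_model takes no time and is no camera call.
- r.hand_in(): hands the job in, once; it reports no verdict.
Trained networks look in the newest picture that a camera, given by its name, has taken for a name from the list of things; names that differ only in an ending like _2 or _b are one class to them, and where a whole thing is asked for, a point or a joint stands for the part that bears it (a point fixed in the world has none). Each returns a list of dicts, best first, with "p" (0 to 1); they miss things now and then, are a little off and sometimes report something else, mostly with a low value. They report only what shows in the picture. A call takes as long as a camera call. They do not tell look-alikes from the thing itself.
- imaging.recognise(thing, camera): "xyz" ([x, y, z] in mm, in world coordinates, good to about 4 mm: the middle of the surface that is visible of it).
- imaging.mark_of(thing, camera): "xyz" ([x, y, z] in mm, in world coordinates, good to about 4 mm: a listed point, or the origin of a listed thing).
The state is a dict: "clock": time; "q": joint angles; "dq": joint speeds; "effort": joint torques, N m; "position": TCP position; "orientation": TCP orientation; "wrist_force": force on the tool from outside, world axes, zero at the start; "moment": the same for the moment, N m; "opening": opening from 0.0 (shut) to 1.0 (fully open).
Only numpy, scipy, OpenCV 4.12 (cv2) and the standard library are available. Lean on these libraries where they do the work, as an engineer would, in place of code of your own. Each camera call takes 0.05 s, during which the arm holds its last target.

## Working session

There is one attempt and no reset: what is moved stays moved. The work goes in short steps, Python scripts to look and compute and a tool call to move; the robot and the scene stay as the last step left them, time stands still between calls to the robot, and variables do not carry over. Pictures are saved under pics/ and viewed, and the job is handed in when it is done.

Besides the shell and the picture viewer there is one more tool, called after "Emit:" in YAML: its name, and indented under it one key for each argument. step_arm: Moves the arm, as the interface text tells. Its arguments: {"type":"object","properties":{"moves":{"type":"array"},"squeeze":{"type":"number"}},"required":["moves"]}

```bash
ls; mkdir -p pics; python3 - <<'E'
from bench import r, imaging
import cv2
for n in ("scene","top"):
    im=imaging.snapshot(n); cv2.imwrite(f"pics/{n}0.png",im[:,:,::-1])
    m=imaging.camera_model(n); print(n,m)
for t in ("carrier_mid","carrier_nose","imager","hinge_mid","pocket_mid","handle_mid","nest_mid","petri","pen","bottle"):
    for n in ("scene","top"):
        print(t,n,[( [round(v) for v in d["xyz"]],round(d["p"],2)) for d in imaging.mark_of(t,n)][:4])
o=r.get_obs();print(o, r.tip_extent)
E
```

```text
pics
scene {'mtx': array([[409.89638492,   0.        , 323.16351154],
       [  0.        , 409.89638492, 202.60016679],
       [  0.        ,   0.        ,   1.        ]]), 'k1': -0.09712206659614245, 'R': array([[-7.61735818e-01, -6.47887687e-01,  2.95636773e-04],
       [-3.15860597e-01,  3.70965774e-01, -8.73279152e-01],
       [ 5.65677139e-01, -6.65301390e-01, -4.87220109e-01]]), 't': array([549.42730077, 165.63110878, 812.47717093])}
top {'mtx': array([[434.46525577,   0.        , 315.30470259],
       [  0.        , 434.46525577, 204.22802703],
       [  0.        ,   0.        ,   1.        ]]), 'k1': -0.10677176457522339, 'R': array([[ 1.04634442e-02, -9.99944550e-01,  1.18913748e-03],
       [-9.94428396e-01, -1.05304549e-02, -1.04886961e-01],
       [ 1.04893668e-01, -8.50332123e-05, -9.94483439e-01]]), 't': array([ 149.97232414,  590.64935164, 1275.94267488])}
carrier_mid scene [([495, 335, 8], 0.84), ([577, 201, 10], 0.78), ([356, 449, 11], 0.67), ([544, 481, 9], 0.57)]
carrier_mid top [([357, 450, 7], 0.95), ([581, 197, 10], 0.91), ([495, 336, 8], 0.87), ([546, 486, 8]
[... 1052 characters left out ...]
0983688e+01,
       -3.18506075e-04,  9.00001857e+01]), 'dq': array([-0.037705  , -0.04339479, -0.03216141,  0.01746167, -0.0382822 ,
        0.12857506]), 'effort': array([ 8.78197739e-06, -5.20111549e+01,  4.64863443e+01,  1.64111661e-03,
        1.94885763e-05,  3.79824343e-06]), 'position': array([ 160.85447815, -525.9588201 ,  217.88567228]), 'orientation': array([[ 9.56278013e-01,  2.92459164e-01,  3.72099935e-07],
       [ 2.92459164e-01, -9.56278012e-01, -2.02241830e-05],
       [-5.55891666e-06,  1.94487655e-05, -1.00000000e+00]]), 'wrist_force': array([ 0.29196868,  0.38492064, -1.07937654]), 'moment': array([0.01854467, 0.03525641, 0.00130212]), 'opening': 0.9996437050142362} 22.0
```

View pics/scene0.png

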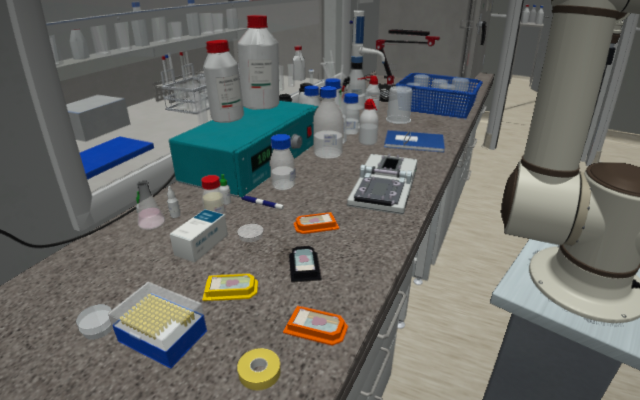

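View pics/top0.png

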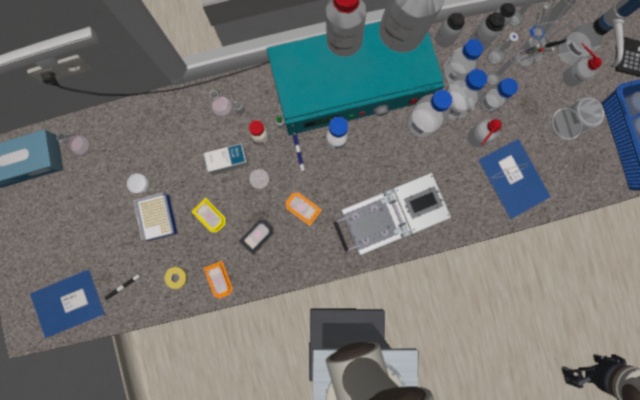

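```bash
sleep 1
```

```text
(no output)
```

View pics/scene_car.png

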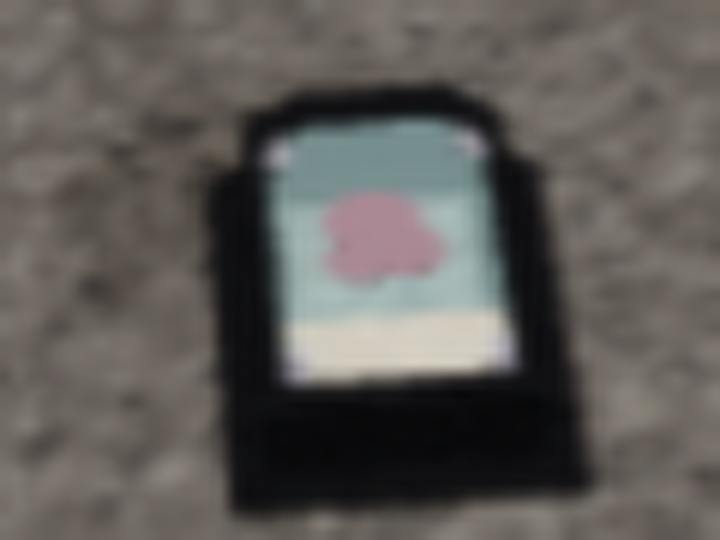

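View pics/top_car.png

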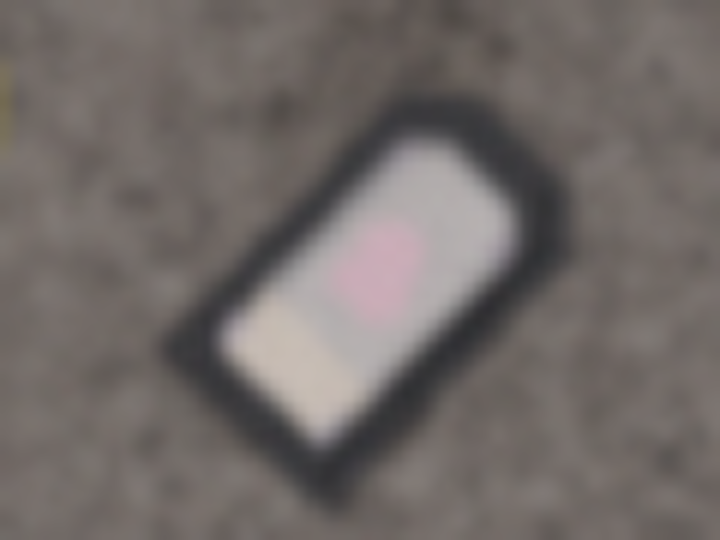

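View pics/scene_img.png

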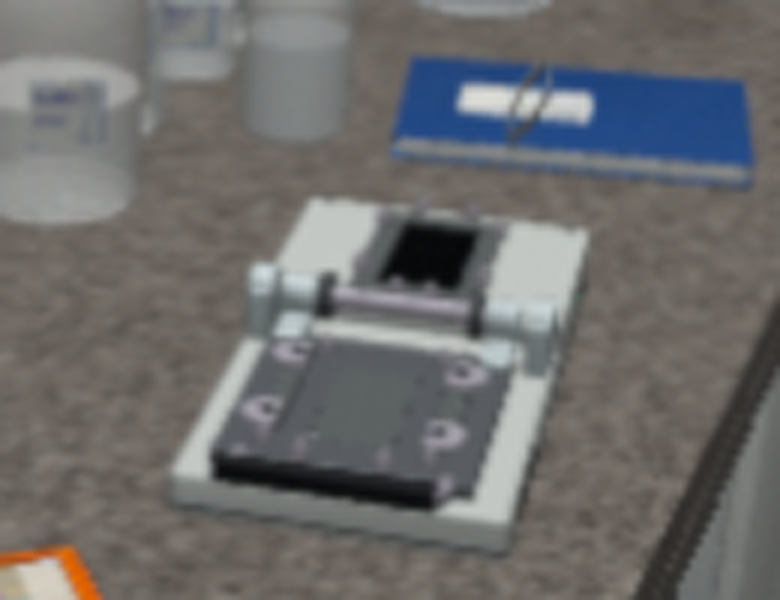

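View pics/top_img.png

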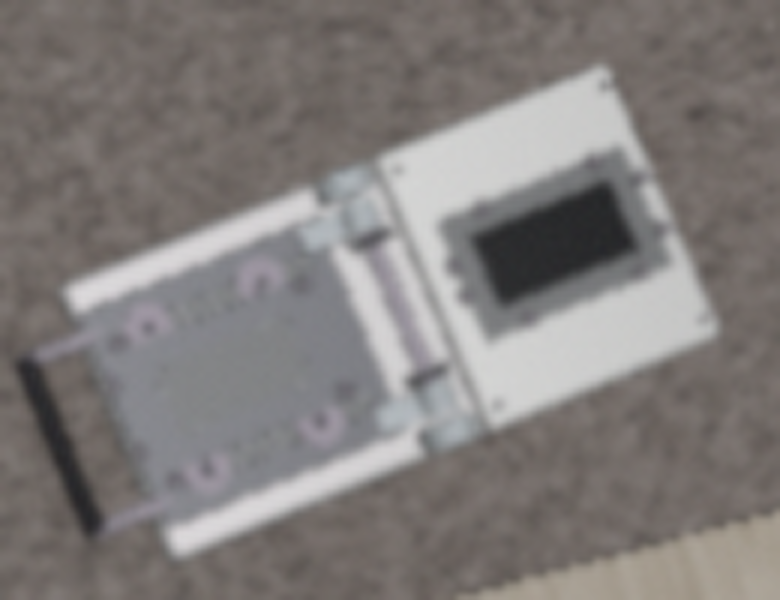

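```bash
cat > fit0.py <<'E'
from h import *
from scipy.optimize import minimize
fl=np.array([[31,52],[31,-38],[17,-52],[-17,-52],[-31,-38],[-31,52]],float)
fr=np.array([[24,46],[24,-42],[20,-46],[-20,-46],[-24,-42],[-24,46]],float)
P=np.vstack([np.c_[fl,fl[:,0]*0],np.c_[fl,fl[:,0]*0+4],np.c_[fr,fr[:,0]*0+18]])
ims={n:cv2.imread(f"pics/{n}0.png") for n in M}
K=8; masks={}
for n in M:
    p=proj(n,[495,335,9])[0]; x0,y0=int(p[0]-30),int(p[1]-24)
    c=cv2.resize(ims[n][y0:y0+48,x0:x0+60],None,fx=K,fy=K,interpolation=cv2.INTER_CUBIC)
    g=cv2.cvtColor(c,cv2.COLOR_BGR2GRAY); m=(g<(62 if n=="scene" else 82)).astype(np.uint8)
    cs,_=cv2.findContours(m,0,2); cc=max(cs,key=cv2.contourArea); f=np.zeros_like(m); cv2.drawContours(f,[cc],-1,1,-1)
    masks[n]=(f,x0,y0); cv2.imwrite(f"pics/mask_{n}.png",np.hstack([f*255,g]))
def sil(n,v,shape,x0,y0):
    p=(proj(n,T(frame(v[:2]*1,v[2]),P))-[x0,y0]+.5)*K-.5
    f=np.zeros(shape,np.uint8); cv2.fillConvexPoly(f,np.round(cv2.convexHull(p.astype(np.float32))*16).astype(np.int32),1,shift=4); return f
def cost(u,ns):
    v=np.array([495+u[0],335+u[1],np.deg2rad(44+u[2])]); t=0
    for n in ns:
        f,x0,y0=masks[n]; s=sil(n,v,f.shape,x0,y0); t+=(s!=f).sum()/f.sum()
    return t
for ns in (["scene"],["top"],["scene","top"]):
    b=min((minimize(cost,s,args=(ns,),method="Nelder-Mead",options=dict(initial_simplex=np.array(s)+np.array([[0,0,0],[6,0,0],[0,6,0],[0,0,8]]))) for s in ([0,0,0],[-3,-3,-4.],[2,-2,3])),key=lambda b:b.fun)
    print(ns,b.x+[495,335,44],b.fun)
v=b.x+[495,335,0];v[2]=np.deg2rad(44+b.x[2])
# imager
def inv(n,cx,cy,w,h,k,pts):
    x0=int(cx-w/2);y0=int(cy-h/2); return (np.array(pts,float)+.5)/k-.5+[x0,y0]
top=inv("top",396.096,212.79,130,100,6,[[605,65],[718,325],[27,362],[95,532],[490,430],[378,158]])
Pt=np.array([[75,-150,39],[-75,-150,39],[47,182,54],[-47,182,54],[-75,0,39],[75,0,39]],float)
sc=inv("scene",384.406,171.90,130,100,6,[[312,200],[588,232],[175,505],[505,552]])
Ps=np.array([[75,-150,39],[-75,-150,39],[75,150,0],[-75,150,0]],float)
def res(u,w):
    F=frame(u[:2]*100,u[2]); o=[]
    if "t" in w:o.append(proj("top",T(F,Pt))-top)
    if "s" in w:o.append(proj("scene",T(F,Ps))-sc)
    return np.vstack(o).ravel()
for w in ("t","s","ts"):
    s=least_squares(res,[5.64,-.84,.38],args=(w,)); print(w,s.x*[100,100,57.2958]); print(np.round(s.fun.reshape(-1,2),1).tolist())
F=frame(s.x[:2]*100,s.x[2])
print("pocket",T(F,[0,88,48]),"handle",T(F,[0,182,50]),"nest",T(F,[0,-88,48]))
Fc=frame(v[:2],v[2])
box=lambda a,b,c,d,z:np.array([[a,b,z],[c,b,z],[c,d,z],[a,d,z],[a,b,z]],float)
L=[(T(F,box(-75,-150,75,150,0)),(0,255,0)),(T(F,box(-75,-150,75,0,39)),(0,0,255)),(T(F,box(-47,176,47,188,50)),(255,0,0)),(T(F,box(-31,36,31,140,39)),(0,255,255)),(T(F,box(-24,-134,24,-42,39)),(255,255,0))]
Lc=[(T(Fc,np.c_[np.vstack([fl,fl[:1]]),np.full(7,z)]),c) for z,c in ((0,(0,255,0)),(4,(0,255,255)))]+[(T(Fc,np.c_[np.vstack([fr,fr[:1]]),np.full(7,18)]),(0,0,255))]
a=[]
for n in M:
    p=proj(n,[495,335,9])[0]; q=proj(n,[564,-84,50])[0]; im=ims[n][:,:,::-1]
    crop(im,*p,60,45,8,f"pics/a_{n}.png",Lc,n); crop(im,*q,130,100,6,f"pics/b_{n}.png",L,n)
cv2.imwrite("pics/a.png",np.vstack([cv2.imread("pics/a_scene.png"),cv2.imread("pics/a_top.png")])[:,:])
E
python3 fit0.py
```

```text
['scene'] [493.18202808 332.02968859  47.48781434] 0.03831234136296154
['top'] [494.89909943 332.66742515  48.41594477] 0.029044100562293788
['scene', 'top'] [493.86709697 332.45126732  47.83507596] 0.0949573957804201
t [567.17190245 -92.95380773  23.00061888]
[[1.9, -1.8], [3.1, 0.3], [1.5, -1.5], [2.6, -0.2], [-4.0, 2.0], [-5.1, 1.2]]
s [568.79546336 -98.76145762  22.92871736]
[[-0.1, -2.3], [0.5, -2.1], [-0.8, 0.9], [0.4, 1.6]]
ts [567.00765459 -93.97604494  22.98361464]
[[2.3, -1.7], [3.4, 0.4], [1.9, -1.5], [2.9, -0.2], [-3.6, 2.0], [-4.8, 1.3], [-0.5, -1.8], [0.2, -1.5], [-1.3, 1.8], [0.1, 2.6]]
pocket [[532.64649384 -12.96178304  48.        ]] handle [[495.94252666  73.57617854  50.        ]] nest [[ 601.36881535 -174.99030684   48.        ]]
```

```bash
sed -i 's/,\[490,430\],\[378,158\]\]/]/; s/,\[-75,0,39\],\[75,0,39\]\],float)/],float)/' fit0.py; python3 fit0.py|tail -8; python3 -c "
import cv2,numpy as np
cv2.imwrite('pics/b.png',np.hstack([cv2.resize(cv2.imread('pics/b_%s.png'%n)[:, :],(800,600))[:,:] for n in ['scene']]))"
```

```text
['scene', 'top'] [493.86709697 332.45126732  47.83507596] 0.0949573957804201
t [564.75405907 -86.12881831  23.08234664]
[[-0.3, -1.1], [0.9, 1.0], [-0.8, -0.6], [0.3, 0.7]]
s [568.79546336 -98.76145762  22.92871736]
[[-0.1, -2.3], [0.5, -2.1], [-0.8, 0.9], [0.4, 1.6]]
ts [564.68102767 -89.07300325  23.02974065]
[[0.7, -1.0], [1.8, 1.1], [0.2, -0.6], [1.2, 0.7], [-0.8, -1.1], [0.1, -0.9], [-1.7, 2.8], [-0.1, 3.6]]
pocket [[530.25465749  -8.08643007  48.        ]] handle [[493.48103479  78.42195492  50.        ]] nest [[ 599.10739786 -170.05957643   48.        ]]
```

View pics/b_scene.png

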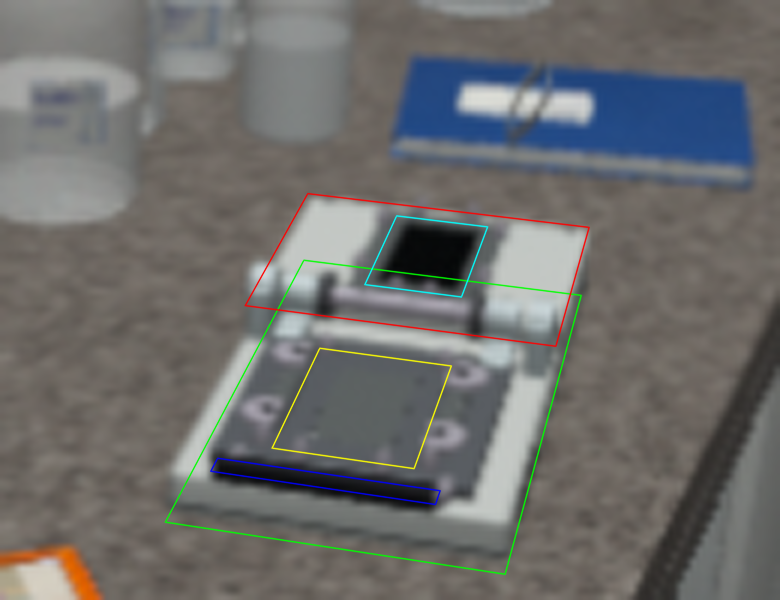

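View pics/b_top.png

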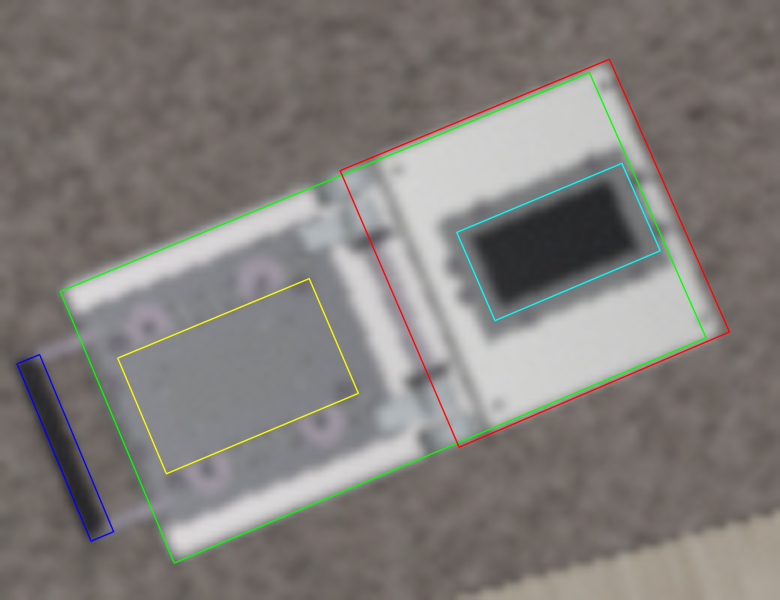

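View pics/a.png

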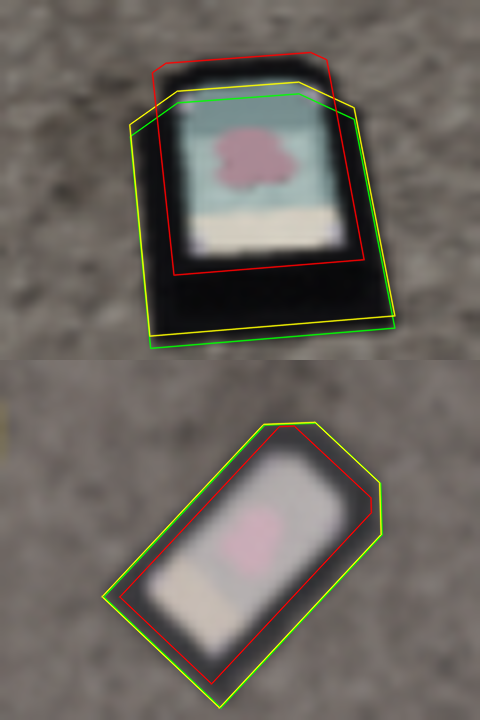

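```bash
cat > fit1.py <<'E'
from h import *
ims={n:cv2.imread(f"pics/{n}0.png") for n in M}
K=8
G={"h":[493.4,81.3,50],"w":[599,-168,39]}
obs={}
for n in M:
  for k,g in G.items():
    p=proj(n,g)[0]; w,h=(48,40) if n=="top" else (56,34)
    x0,y0=int(p[0]-w/2),int(p[1]-h/2)
    c=cv2.resize(ims[n][y0:y0+h,x0:x0+w],None,fx=K,fy=K,interpolation=cv2.INTER_CUBIC)
    g_=cv2.cvtColor(c,cv2.COLOR_BGR2GRAY)
    th={("top","h"):70,("top","w"):80,("scene","h"):45,("scene","w"):45}[n,k]
    m=(g_<th).astype(np.uint8); nn,lab,st,ce=cv2.connectedComponentsWithStats(m)
    cand=[i for i in range(1,nn) if st[i,4]>300]; cen=np.array([w/2,h/2])*K
    i=max(cand,key=lambda i:st[i,4]-20*np.linalg.norm(ce[i]-cen))
    f=(lab==i).astype(np.uint8); hull=cv2.minAreaRect(cv2.findContours(f,0,2)[0][0])
    ctr=(ce[i]+.5)/K-.5+[x0,y0]; obs[n,k]=ctr
    o=cv2.cvtColor(g_,cv2.COLOR_GRAY2BGR); o[f>0]=(0,0,255); cv2.imwrite(f"pics/f_{n}_{k}.png",o)
    print(n,k,ctr,st[i],hull[1:],back(n,ctr,51 if k=="h" else 39))
def res(u,ns):
    F=frame(u[:2]*100,u[2]); return np.vstack([proj(n,T(F,P))-obs[n,k] for n in ns for k,P in (("h",[0,182,51]),("w",[0,-88,39]))]).ravel()
for ns in (["top"],["scene"],["top","scene"]):
    s=least_squares(res,[5.64,-.84,.38],args=(ns,)); F=frame(s.x[:2]*100,s.x[2])
    print(ns,s.x*[100,100,57.2958],np.round(s.fun,2)); print(" handle",T(F,[0,182,50]),"pocket",T(F,[0,88,48]))
E
python3 fit1.py; python3 -c "
import cv2,numpy as np
I=[cv2.imread(f'pics/f_{n}_{k}.png') for n in ('top','scene') for k in 'hw']
c=np.zeros((600,860,3),np.uint8)
c[:320,:384]=I[0];c[:320,400:784]=I[1];c[325:597,:448]=I[2];c[325:597,400:848]=I[3]
cv2.imwrite('pics/f.png',c[:,:800])"
```

```text
scene h [372.91124859 200.98246625] [  88  105  290   69 8890] ((294.5807189941406, 35.0724983215332), 8.130102157592773) [491.0717841   80.91931863  51.        ]
scene w [390.2896222 163.100196 ] [ 172   99  126   86 7398] ((116.859130859375, 78.90808868408203), 7.853313446044922) [ 597.61660896 -170.36114496   39.        ]
top h [340.46086207 235.91748276] [ 142   46  113  238 7250] ((252.49839782714844, 32.99130630493164), 67.6805648803711) [493.96543343  81.19547286  51.        ]
top w [423.00110219 202.02567505] [   95    91   218   162 20017] ((103.23542785644531, 199.97531127929688), 67.53678894042969) [ 598.29619926 -168.11808064   39.        ]
['top'] [564.27114855 -86.8132292   22.70752597] [ 0.04 -0.02 -0.04  0.02]
 handle [[494.01421882  81.07948603  50.        ]] pocket [[530.30076495  -5.63433392  48.        ]]
['scene'] [562.36884804 -87.52290108  22.9047049 ] [ 0.03 -0.18 -0.03  0.26]
 handle [[491.53454612  80.1270368   50.        ]] pocket [[528.11929546  -6.46139266  48.        ]]
['top', 'scene'] [563.32887872 -87.31923132  22.8537293 ] [ 0.27  0.45  0.1   0.26 -0.41 -0.28 -0.31  0.2 ]
 handle [[492.64376155  80.39366089  50.        ]] pocket [[529.15145943  -6.22728344  48.        ]]
```

View pics/f.png

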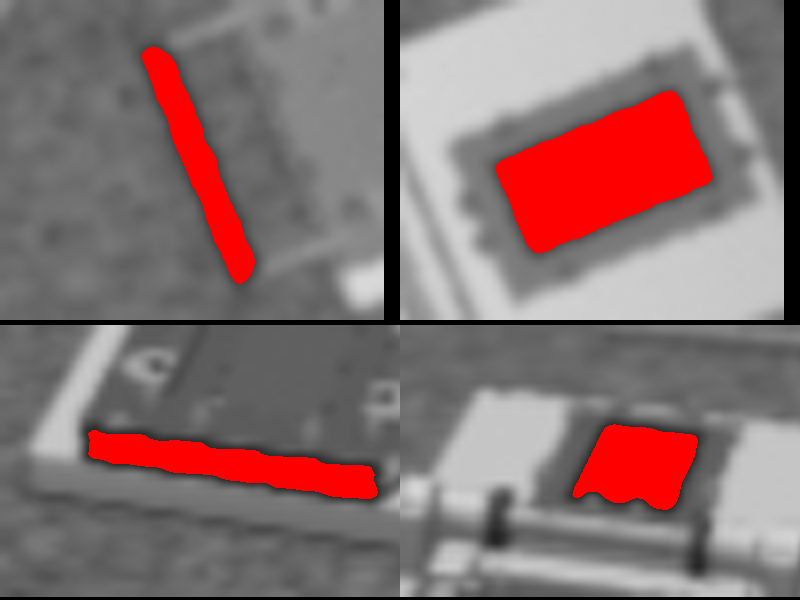

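```bash
python3 - <<'E'
from h import *
K=8
for n in M:
    im=cv2.imread(f"pics/{n}0.png"); p=proj(n,[495,335,9])[0]; x0,y0=int(p[0]-30),int(p[1]-24)
    c=cv2.resize(im[y0:y0+48,x0:x0+60],None,fx=K,fy=K,interpolation=cv2.INTER_CUBIC)
    g=cv2.cvtColor(c,cv2.COLOR_BGR2GRAY)
    for nm,m,z in (("dark",g<(50 if n=="scene" else 80),3),("slide",g>(100 if n=="scene" else 130),12)):
        m=m.astype(np.uint8); cs,_=cv2.findContours(m,0,2)
        cen=np.array([30,24])*K; cc=min([q for q in cs if cv2.contourArea(q)>3000],key=lambda q:np.linalg.norm(q.mean((0,1))-cen))
        w=np.array([back(n,(q+.5)/K-.5+[x0,y0],z)[:2] for q in cc[:,0]])
        hull=cv2.convexHull(w.astype(np.float32)); rr=cv2.minAreaRect(hull); print(n,nm,rr)
        # long-edge direction from hull segments
        h=hull[:,0]; d=np.roll(h,-1,0)-h; L=np.linalg.norm(d,axis=1); o=np.argsort(-L)[:6]
        print([(round(float(L[i])),round(float(np.degrees(np.arctan2(*d[i][::-1])))%180,1)) for i in o])
E
```

```text
scene dark ((497.34271240234375, 328.0891418457031), (61.77678680419922, 122.12603759765625), 47.15983200073242)
[(85, 137.2), (60, 137.4), (26, 45.8), (24, 47.9), (22, 114.1), (20, 138.7)]
scene slide ((496.4643859863281, 327.96234130859375), (39.73188018798828, 74.69841766357422), 46.692386627197266)
[(56, 137.1), (54, 136.3), (19, 46.7), (16, 51.0), (7, 43.7), (5, 141.8)]
top dark ((494.3307800292969, 332.4308166503906), (63.87998580932617, 105.31905364990234), 48.088897705078125)
[(83, 139.0), (80, 138.1), (27, 46.3), (20, 50.9), (14, 5.9), (14, 72.8)]
top slide ((493.915283203125, 333.3399658203125), (38.37325668334961, 76.22350311279297), 46.18874740600586)
[(55, 136.2), (47, 137.2), (18, 48.0), (9, 47.6), (8, 132.0), (8, 90.7)]
```

Emit:
step_arm:
  moves:
    - {"slide": [0.0237,-0.0301,0],"turn": [0,0,0],"grip": 0.72}
    - {"slide": [0.0237,-0.0301,0],"turn": [0,0,0],"grip": 0.72}
    - {"slide": [0.0237,-0.0301,0],"turn": [0,0,0],"grip": 0.72}
    - {"slide": [0.0237,-0.0301,0],"turn": [0,0,0],"grip": 0.72}
    - {"slide": [0.0237,-0.0301,0],"turn": [0,0,0],"grip": 0.72}
    - {"slide": [0.0237,-0.0301,0],"turn": [0,0,0],"grip": 0.72}
    - {"slide": [0.0237,-0.0301,0],"turn": [0,0,0],"grip": 0.72}
    - {"slide": [0.0237,-0.0301,0],"turn": [0,0,0],"grip": 0.72}
    - {"slide": [0.0237,-0.0301,0],"turn": [0,0,0],"grip": 0.72}
    - {"slide": [0.0237,-0.0301,0],"turn": [0,0,0],"grip": 0.72}
    - {"slide": [0.0237,-0.0301,0],"turn": [0,0,0],"grip": 0.72}
    - {"slide": [0.0237,-0.0301,0],"turn": [0,0,0],"grip": 0.72}
  squeeze: 30

```text
clock: 2.1
position: [329.8, -85.3, 215.3]
orientation: [[0.96, 0.28, 0.003], [0.28, -0.96, 0.001], [0.004, -0.0, -1.0]]
wrist_force: [1.5, -1.6, 0.2]
opening: 0.72
```

```bash
python3 - <<'E'
from h import *
o=r.get_obs(); print(o["clock"],o["position"],o["orientation"],o["opening"],o["q"],r.tip_extent)
E
```

```text
2.1 [329.80451705 -85.33159753 215.33004093] [[ 9.60124712e-01  2.79551776e-01  3.36795046e-03]
 [ 2.79549027e-01 -9.60130578e-01  1.27062274e-03]
 [ 3.58887707e-03 -2.78449021e-04 -9.99993521e-01]] 0.7204355705434916 [-1.46105888e+01 -2.36088614e+01 -1.50295772e+01  9.84109184e+01
  1.19123368e-01  1.49156159e+02] 22.0
```

Emit:
step_arm:
  moves:
    - {"slide": [0,0,0],"turn": [0,0,-0.1245],"grip": 0.72}
    - {"slide": [0,0,0],"turn": [0,0,-0.1245],"grip": 0.72}
    - {"slide": [0,0,0],"turn": [0,0,-0.1245],"grip": 0.72}
    - {"slide": [0,0,0],"turn": [0,0,-0.1245],"grip": 0.72}
    - {"slide": [0,0,0],"turn": [0,0,-0.1245],"grip": 0.72}
    - {"slide": [0,0,0],"turn": [0,0,-0.1245],"grip": 0.72}
    - {"slide": [0,0,0],"turn": [0,0,-0.1245],"grip": 0.72}
    - {"slide": [0,0,0],"turn": [0,0,-0.1245],"grip": 0.72}
    - {"slide": [0,0,0],"turn": [0,0,-0.1245],"grip": 0.72}
    - {"slide": [0,0,0],"turn": [0,0,-0.1245],"grip": 0.72}
    - {"slide": [0,0,0],"turn": [0,0,-0.1245],"grip": 0.72}
    - {"slide": [0,0,0],"turn": [0,0,-0.1245],"grip": 0.72}
    - {"slide": [0,0,0],"turn": [0,0,-0.1245],"grip": 0.72}
    - {"slide": [0,0,0],"turn": [0,0,-0.1245],"grip": 0.72}
    - {"slide": [0,0,0],"turn": [0,0,-0.1245],"grip": 0.72}
    - {"slide": [0,0,0],"turn": [0,0,-0.1245],"grip": 0.72}
    - {"slide": [0,0,0],"turn": [0,0,-0.1245],"grip": 0.72}

```text
clock: 3.52
position: [332.3, -74.3, 217.7]
orientation: [[-0.743, 0.67, 0.011], [0.67, 0.743, 0.001], [-0.007, 0.008, -1.0]]
wrist_force: [-0.2, 0.3, -0.7]
opening: 0.717
```

```bash
cat > go.py <<'E'
# usage: go.py x y z yaw_of_tool_y_deg : remaining slide (current tool axes, m) and turn (rad) to a tool-down pose
from h import *
import sys
from scipy.spatial.transform import Rotation as Rn
x,y,z,a=map(float,sys.argv[1:5]); o=r.get_obs(); R0=np.array(o["orientation"]); p=np.array(o["position"])
a=np.deg2rad(a); Y=np.array([np.cos(a),np.sin(a),0]); Z=np.array([0,0,-1.]); R1=np.c_[np.cross(Y,Z),Y,Z]
print("clock",round(o["clock"],2),"p",p.round(1),"yaw",round(np.degrees(np.arctan2(R0[1,1],R0[0,1])),2),"open",round(o["opening"],3),"F",np.round(o["wrist_force"],1),"M",np.round(o["moment"],2),"q",np.round(o["q"],1))
print("slide(m)",((R0.T@(np.array([x,y,z])-p))/1000).round(4),"turn",Rn.from_matrix(R0.T@R1).as_rotvec().round(4))
E
python3 go.py 494 332.5 90 47.5
```

```text
clock 3.52 p [332.3 -74.3 217.7] yaw 47.97 open 0.717 F [-0.2  0.3 -0.7] M [-0.01 -0.03  0.02] q [-12.8 -24.  -15.   98.4   0.2  29.3]
slide(m) [0.1532 0.4093 0.13  ] turn [0.0083 0.007  0.0081]
```

Emit:
step_arm:
  moves:
    - {"slide": [0.0139,0.0372,0.0],"turn": [0.0083,0.007,0.008],"grip": 0.72}
    - {"slide": [0.0139,0.0372,0.0],"turn": [0,0,0],"grip": 0.72}
    - {"slide": [0.0139,0.0372,0.0],"turn": [0,0,0],"grip": 0.72}
    - {"slide": [0.0139,0.0372,0.0],"turn": [0,0,0],"grip": 0.72}
    - {"slide": [0.0139,0.0372,0.0],"turn": [0,0,0],"grip": 0.72}
    - {"slide": [0.0139,0.0372,0.01],"turn": [0,0,0],"grip": 0.72}
    - {"slide": [0.0139,0.0372,0.01],"turn": [0,0,0],"grip": 0.72}
    - {"slide": [0.0139,0.0372,0.01],"turn": [0,0,0],"grip": 0.72}
    - {"slide": [0.0139,0.0372,0.01],"turn": [0,0,0],"grip": 0.72}
    - {"slide": [0.0139,0.0372,0.01],"turn": [0,0,0],"grip": 0.72}
    - {"slide": [0.0139,0.0372,0.01],"turn": [0,0,0],"grip": 0.72}
    - {"slide": [0,0,0.03],"turn": [0,0,0],"grip": 0.72}
    - {"slide": [0,0,0.03],"turn": [0,0,0],"grip": 0.72}
    - {"slide": [0,0,0.0],"turn": [0,0,0],"grip": 0.72}

```text
clock: 4.68
position: [496.6, 345.3, 96.1]
orientation: [[-0.745, 0.667, 0.01], [0.667, 0.745, 0.001], [-0.007, 0.007, -1.0]]
wrist_force: [-0.4, -0.9, -1.2]
opening: 0.719
```

```bash
python3 go.py 494 332.5 60 47.5
python3 - <<'E'
from h import *
im=snap("scene"); p=proj("scene",[494,332,40])[0]; crop(im,p[0],p[1]-25,130,120,5,"pics/s1.png")
E
```

```text
clock 4.68 p [496.6 345.3  96.1] yaw 48.19 open 0.719 F [-0.4 -0.9 -1.2] M [-0.01  0.11  0.04] q [35.  11.3  3.6 81.8 -0.3 76.8]
slide(m) [-0.0064 -0.0116  0.036 ] turn [0.0074 0.0072 0.012 ]
```

View pics/s1.png

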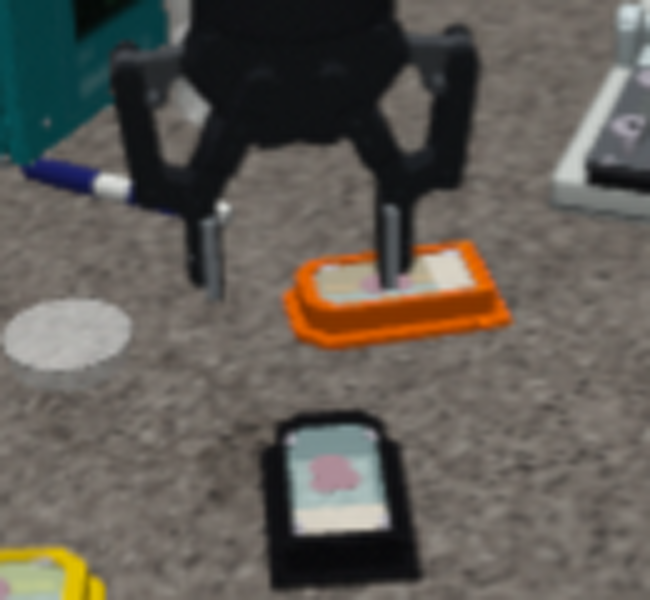

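```bash
python3 - <<'E'
from h import *
p=proj("scene",[494,332,40])[0]; x0=int(p[0]-65); y0=int(p[1]-25-60)
o=r.get_obs(); R0=np.array(o["orientation"]);P=np.array(o["position"])
for h in (0,5,10,15,22,30):
    print(h,[((proj("scene",P+R0@np.array([dx,s*31,h]))[0]-[x0,y0]+.5)*5-.5).round() for s in (-1,1) for dx in (-11,11)])
E
```

```text
0 [array([374., 301.]), array([381., 331.]), array([221., 311.]), array([223., 341.])]
5 [array([374., 312.]), array([381., 342.]), array([221., 322.]), array([224., 352.])]
10 [array([374., 322.]), array([381., 352.]), array([222., 332.]), array([224., 362.])]
15 [array([374., 332.]), array([381., 363.]), array([222., 342.]), array([225., 373.])]
22 [array([375., 347.]), array([381., 377.]), array([223., 357.]), array([226., 387.])]
30 [array([375., 363.]), array([381., 393.]), array([224., 373.]), array([227., 404.])]
```

```bash
python3 - <<'E'
from h import *
o=r.get_obs(); R0=np.array(o["orientation"]);P=np.array(o["position"]); print(P, o["clock"])
L=[(P+np.array([[0,s*31,h]])@R0.T,(0,0,255)) for s in (1,) for h in (0,)]
im=snap("scene"); im2=snap("top"); 
L=[(P+np.array([[-11,-31,h],[11,-31,h],[11,31,h],[-11,31,h],[-11,-31,h]])@R0.T,c) for h,c in ((0,(0,0,255)),(12,(0,255,0)),(22,(255,255,0)))]
p=proj("scene",[494,332,40])[0]; crop(im,p[0],p[1]-25,130,110,5,"pics/s2.png",L,"scene")
p=proj("top",[494,332,40])[0]; crop(im2,p[0],p[1],130,110,5,"pics/t2.png",L,"top")
o=r.get_obs(); print(o["position"],o["clock"])
E
```

```text
[497.01678645 345.3274255   99.09904587] 4.7333
[498.58101605 345.48527133 103.79123974] 4.8333
```

View pics/s2.png

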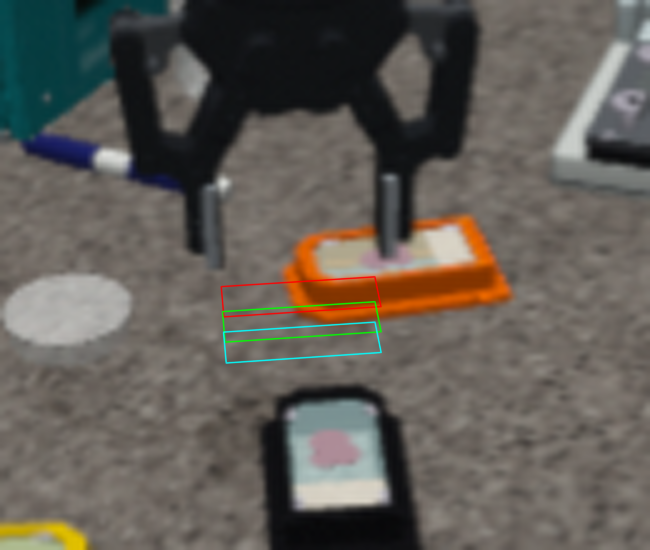

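View pics/t2.png

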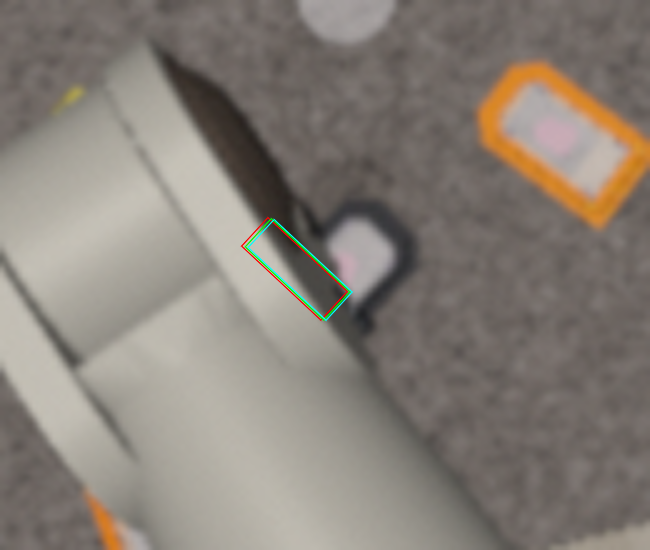

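Emit:
step_arm:
  moves:
    - {"slide": [0,0,0],"turn": [0,0,0],"grip": 0.72}
    - {"slide": [0,0,0],"turn": [0,0,0],"grip": 0.72}
    - {"slide": [0,0,0],"turn": [0,0,0],"grip": 0.72}

```text
clock: 5.08
position: [500.5, 345.3, 110.8]
orientation: [[-0.743, 0.669, 0.024], [0.669, 0.743, 0.01], [-0.011, 0.024, -1.0]]
wrist_force: [-0.5, 0.6, 0.2]
opening: 0.718
```

```bash
python3 - <<'E'
from h import *
o=r.get_obs(); R0=np.array(o["orientation"]);P=np.array(o["position"]); print(P, o["clock"],R0)
im=snap("scene")
L=[(P+np.array([[-11,-31,h],[11,-31,h],[11,31,h],[-11,31,h],[-11,-31,h]])@R0.T,c) for h,c in ((-22,(255,0,0)),(0,(0,0,255)),(22,(255,255,0)))]
L+=[(P+np.array([[0,0,-160],[0,0,22]])@R0.T,(0,255,0))]
cv2.imwrite("pics/s3full.png",im[:,:,::-1])
p=proj("scene",[494,332,40])[0]; crop(im,p[0],p[1]-45,150,140,4,"pics/s3.png",L,"scene")
o=r.get_obs(); print(o["position"],o["clock"])
E
```

```text
[500.46834586 345.28775155 110.78843589] 5.0833 [[-0.74300724  0.66883944  0.02437303]
 [ 0.66918658  0.74302636  0.01005748]
 [-0.01138296  0.02378288 -0.99965234]]
[500.63428762 345.36353424 111.08965067] 5.1333
```

View pics/s3.png

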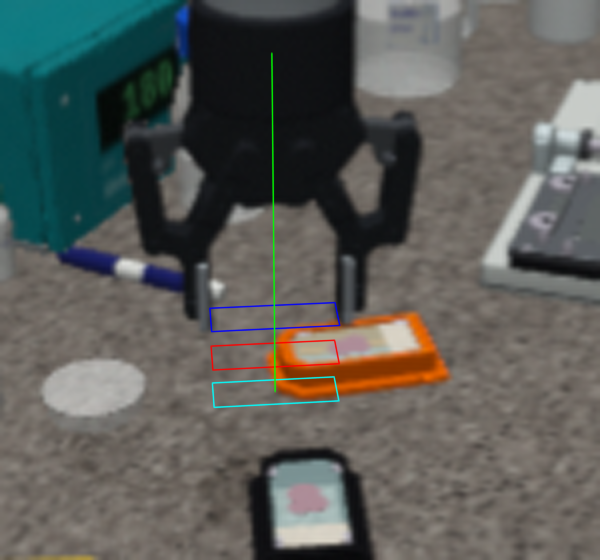

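```bash
python3 - <<'E'
from h import *
o=r.get_obs(); R0=np.array(o["orientation"]);P=np.array(o["position"]); print(P, o["clock"],o["q"],o["dq"],o["effort"],o["wrist_force"])
L=[(P+np.array([[-11,-31,h],[11,-31,h],[11,31,h],[-11,31,h],[-11,-31,h]])@R0.T,c) for h,c in ((-22,(255,0,0)),(0,(0,0,255)),(22,(255,255,0)))]
L+=[(P+np.array([[0,0,-160],[0,0,22]])@R0.T,(0,255,0))]
im=snap("top")
p=proj("top",[494,332,40])[0]; crop(im,p[0]+10,p[1]+20,160,150,4,"pics/t3.png",L,"top")
im=snap("scene"); cv2.imwrite("pics/s4.png",im[:,:,::-1])
o=r.get_obs(); print(o["position"],o["clock"])
E
```

```text
[500.63428762 345.36353424 111.08965067] 5.1333 [34.76047812 10.53649835  4.41975735 82.37047485 -0.32723655 76.75692303] [ 0.06313801  0.38809941 -0.35448683 -0.43304322  0.02552892  0.02311088] [ 1.95608670e-01 -5.65993059e+01  4.54815209e+01 -2.57852934e-01
  4.30497690e-03 -1.24611861e-04] [ 0.74878556 -0.44317519  0.37544916]
[500.22324437 345.33171829 109.90973481] 5.2333
```

View pics/t3.png

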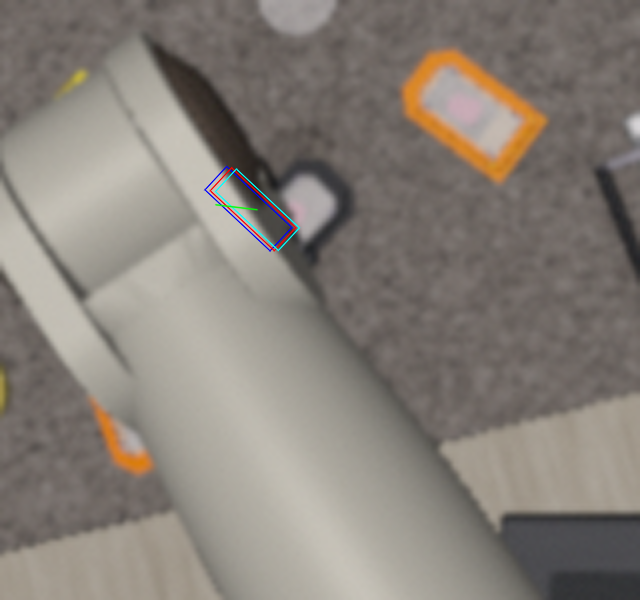

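View pics/s4.png

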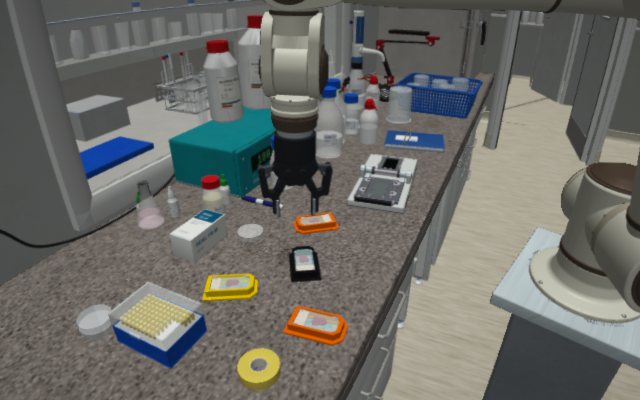

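```bash
python3 go.py 494 332.5 75 47.5
```

```text
clock 5.23 p [500.2 345.3 109.9] yaw 48.02 open 0.722 F [ 0.   0.5 -0.3] M [-0.02  0.02 -0.04] q [34.8 10.6  4.4 82.3 -0.3 76.8]
slide(m) [-0.0036 -0.0145  0.0346] turn [0.0229 0.011  0.0089]
```

Emit:
step_arm:
  moves:
    - {"slide": [-0.0012,-0.0048,0.009],"turn": [0.0076,0.0037,0.003],"grip": 0.72}
    - {"slide": [-0.0012,-0.0048,0.009],"turn": [0.0076,0.0037,0.003],"grip": 0.72}
    - {"slide": [-0.0012,-0.0048,0.009],"turn": [0.0076,0.0037,0.003],"grip": 0.72}
    - {"slide": [0,0,0.005],"turn": [0,0,0],"grip": 0.72}
    - {"slide": [0,0,0],"turn": [0,0,0],"grip": 0.72}

```text
clock: 5.65
position: [492.6, 330.4, 74.1]
orientation: [[-0.736, 0.677, -0.003], [0.677, 0.736, -0.001], [0.001, -0.003, -1.0]]
wrist_force: [1.1, 0.7, 0.2]
opening: 0.721
```

```bash
python3 go.py 494 332.5 60 47.5; cat > look.py <<'E'
from h import *
import sys
# look.py outname cam cx cy cz w h k
nm,n=sys.argv[1:3]; X=list(map(float,sys.argv[3:6])); w,h,k=map(int,sys.argv[6:9])
im=snap(n); o=r.get_obs(); R0=np.array(o["orientation"]);P=np.array(o["position"])
L=[(P+np.array([[-11,-31,q],[11,-31,q],[11,31,q],[-11,31,q],[-11,-31,q]])@R0.T,c) for q,c in ((0,(0,0,255)),(22,(255,255,0)))] if "-t" in sys.argv else []
p=proj(n,X)[0]; crop(im,p[0],p[1],w,h,k,f"pics/{nm}.png",L,n); print(P,o["opening"])
E
python3 look.py s5 scene 494 332 50 140 140 4 -t
```

```text
clock 5.65 p [492.6 330.4  74.1] yaw 47.41 open 0.721 F [1.1 0.7 0.2] M [ 0.01 -0.02  0.01] q [33.8 10.6  0.5 80.   0.  76.4]
slide(m) [0.0004 0.0026 0.0141] turn [-0.003  -0.0015 -0.0016]
[492.5635481  330.36377242  74.4081363 ] 0.7197548014740247
```

View pics/s5.png

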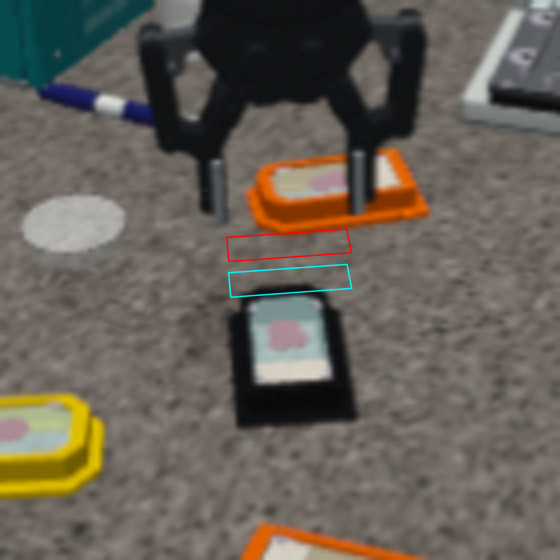

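Emit:
step_arm:
  moves:
    - {"slide": [0.0002,0.0013,0.009],"turn": [0,0,0],"grip": 0.72}
    - {"slide": [0.0002,0.0013,0.009],"turn": [0,0,0],"grip": 0.72}
    - {"slide": [0,0,0.009],"turn": [0,0,0],"grip": 0.72}
    - {"slide": [0,0,0],"turn": [0,0,0],"grip": 0.72}
    - {"slide": [0,0,0],"turn": [0,0,0],"grip": 0.72}

```text
clock: 6.12
position: [494.1, 333.0, 44.1]
orientation: [[-0.736, 0.677, -0.003], [0.677, 0.736, -0.001], [0.002, -0.003, -1.0]]
wrist_force: [-0.5, 0.2, 1.1]
opening: 0.718
```

```bash
python3 go.py 494 332.5 45 47.5; python3 look.py s6 scene 494 332 40 110 110 5 -t;python3 look.py t6 top 494 332 40 130 110 5 -t
```

```text
clock 6.12 p [494.1 333.   44.1] yaw 47.43 open 0.718 F [-0.5  0.2  1.1] M [ 0.01 -0.    0.05] q [34.  11.6 -1.8 76.8  0.  76.5]
slide(m) [-0.0003 -0.0005 -0.0009] turn [-0.0032 -0.0015 -0.0012]
[493.93953738 332.92370171  43.9439206 ] 0.7189104544385791
[494.10687138 333.02184587  44.4406655 ] 0.7166027335693682
```

View pics/s6.png

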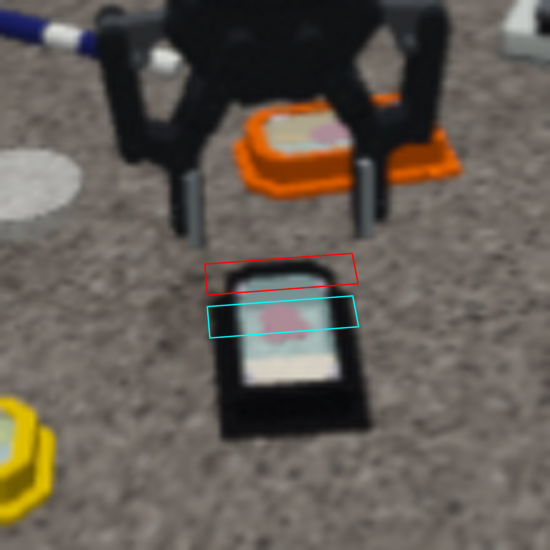

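View pics/t6.png

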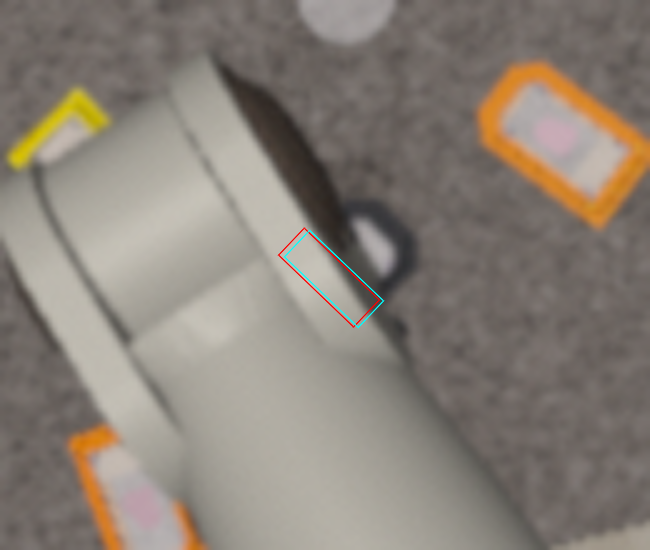

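Emit:
step_arm:
  moves:
    - {"slide": [0,0,0.006],"turn": [-0.001,0,0],"grip": 0.72}
    - {"slide": [0,0,0.006],"turn": [-0.001,0,0],"grip": 0.72}
    - {"slide": [0,0,0],"turn": [0,0,0],"grip": 0.72}
    - {"slide": [0,0,0],"turn": [0,0,0],"grip": 0.72}

```text
clock: 6.55
position: [494.6, 333.4, 32.4]
orientation: [[-0.736, 0.676, -0.0], [0.676, 0.736, 0.001], [0.001, 0.001, -1.0]]
wrist_force: [-0.2, -0.7, 0.9]
opening: 0.72
```

```bash
python3 go.py 494 332.5 30 47.5; python3 look.py s7 scene 494 332 40 110 110 5 -t
```

```text
clock 6.55 p [494.6 333.4  32.4] yaw 47.43 open 0.72 F [-0.2 -0.7  0.9] M [0.02 0.02 0.01] q [33.9 11.7 -3.  75.3  0.1 76.5]
slide(m) [-0.0002 -0.0011  0.0024] turn [ 0.0011 -0.001  -0.0012]
[494.58068097 333.3985199   32.31656468] 0.7251880240492363
```

View pics/s7.png

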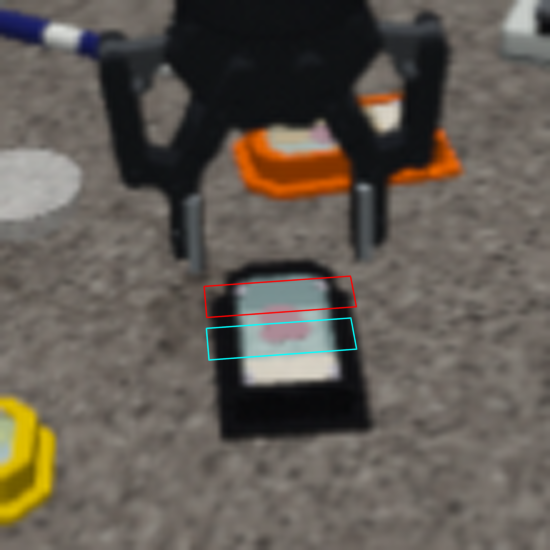

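Emit:
step_arm:
  moves:
    - {"slide": [0,-0.001,0.002],"turn": [0,0,0],"grip": 0.72}
    - {"slide": [0,0,0.002],"turn": [0,0,0],"grip": 0.72}
    - {"slide": [0,0,0.002],"turn": [0,0,0],"grip": 0.72}
    - {"slide": [0,0,0.0],"turn": [0,0,0],"grip": 0.72}
    - {"slide": [0,0,0.0],"turn": [0,0,0],"grip": 0.72}

```text
clock: 7.02
position: [494.1, 332.7, 26.2]
orientation: [[-0.736, 0.676, 0.0], [0.676, 0.736, 0.002], [0.001, 0.002, -1.0]]
wrist_force: [-0.2, -0.0, 0.5]
opening: 0.721
```

```bash
python3 go.py 494 332.5 28 47.5; python3 look.py s8 scene 494 332 30 70 70 8 -t
```

```text
clock 7.02 p [494.1 332.7  26.2] yaw 47.43 open 0.721 F [-0.2 -0.   0.5] M [-0.    0.03  0.04] q [33.9 11.7 -3.6 74.6  0.1 76.5]
slide(m) [-0.0001 -0.0002 -0.0018] turn [ 0.0017 -0.0009 -0.0012]
[494.03005786 332.67310488  26.19395156] 0.7191331768356006
```

View pics/s8.png

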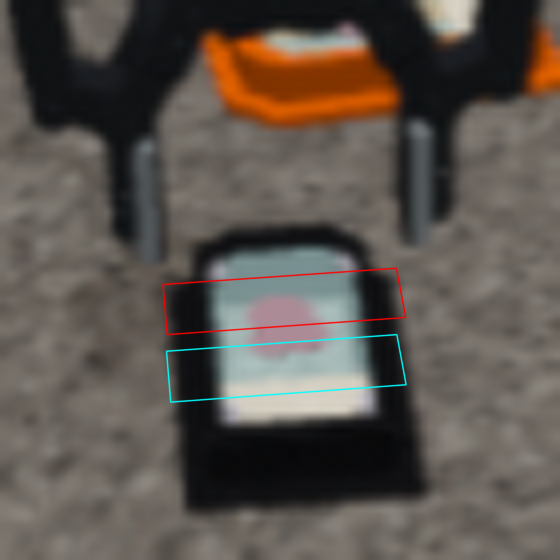

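Emit:
step_arm:
  moves:
    - {"slide": [0,0,0.002],"turn": [0,0,0],"grip": 0.72}
    - {"slide": [0,0,0.002],"turn": [0,0,0],"grip": 0.72}
    - {"slide": [0,0,0.0],"turn": [0,0,0],"grip": 0.72}

```text
clock: 7.32
position: [494.2, 332.8, 22.1]
orientation: [[-0.736, 0.676, 0.001], [0.676, 0.736, 0.002], [0.001, 0.002, -1.0]]
wrist_force: [-0.2, -0.4, -0.9]
opening: 0.719
```

Emit:
step_arm:
  moves:
    - {"slide": [0,0,0.002],"turn": [0,0,0],"grip": 0.72}
    - {"slide": [0,0,0.002],"turn": [0,0,0],"grip": 0.72}
    - {"slide": [0,0,0.0],"turn": [0,0,0],"grip": 0.72}

```text
clock: 7.57
position: [494.2, 332.8, 17.6]
orientation: [[-0.736, 0.677, 0.001], [0.677, 0.736, 0.002], [0.001, 0.002, -1.0]]
wrist_force: [0.4, -0.4, -0.8]
opening: 0.722
```

```bash
python3 go.py 494 332.5 28 47.5; python3 look.py s9 scene 494 332 30 70 70 8 -t;python3 look.py t9 top 494 332 30 90 70 8 -t
```

```text
clock 7.57 p [494.2 332.8  17.6] yaw 47.43 open 0.722 F [ 0.4 -0.4 -0.8] M [ 0.04 -0.03  0.02] q [33.9 11.9 -4.3 73.6  0.1 76.5]
slide(m) [-0.     -0.0004 -0.0104] turn [ 0.002  -0.0008 -0.0013]
[494.20746413 332.83872708  17.74644737] 0.7194123293126453
[494.28551197 332.85755618  17.91274306] 0.7256647743143585
```

View pics/s9.png

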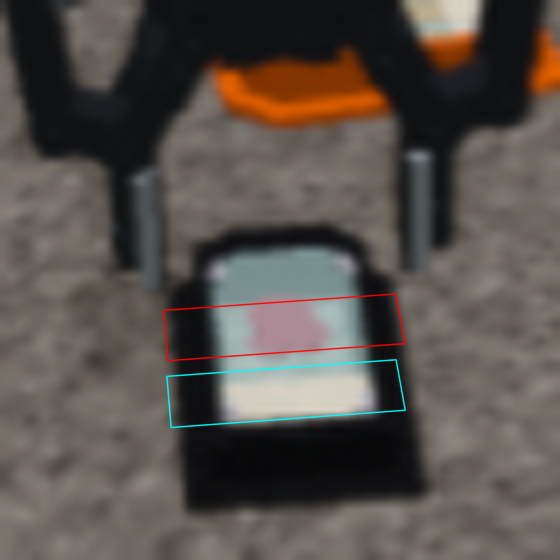

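View pics/t9.png

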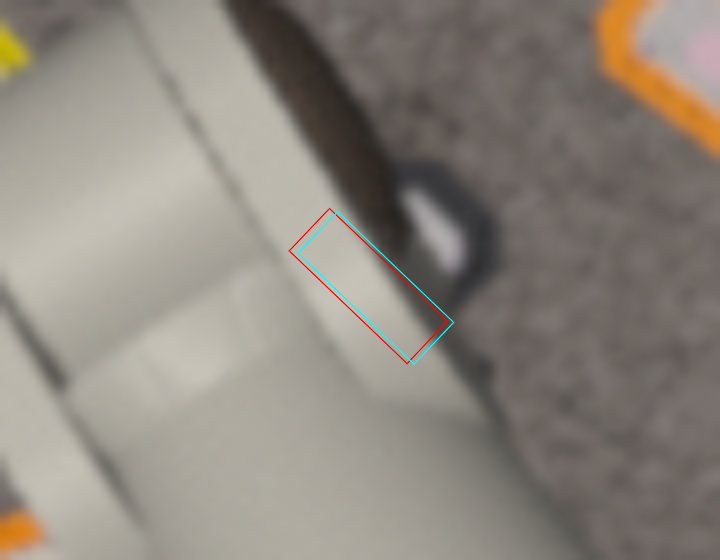

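Emit:
step_arm:
  moves:
    - {"slide": [0,0,0.002],"turn": [0,0,0],"grip": 0.72}
    - {"slide": [0,0,0.002],"turn": [0,0,0],"grip": 0.72}
    - {"slide": [0,0,0.0],"turn": [0,0,0],"grip": 0.72}

```text
clock: 7.92
position: [494.4, 333.0, 13.8]
orientation: [[-0.736, 0.676, 0.001], [0.676, 0.736, 0.002], [0.001, 0.003, -1.0]]
wrist_force: [-0.1, 0.0, 0.7]
opening: 0.717
```

Emit:
step_arm:
  moves:
    - {"slide": [0,0,0.002],"turn": [0,0,0],"grip": 0.72}
    - {"slide": [0,0,0.002],"turn": [0,0,0],"grip": 0.72}
    - {"slide": [0,0,0.002],"turn": [0,0,0],"grip": 0.72}
    - {"slide": [0,0,0.0],"turn": [0,0,0],"grip": 0.72}

```text
clock: 8.25
position: [494.4, 333.0, 7.1]
orientation: [[-0.736, 0.676, 0.001], [0.676, 0.736, 0.002], [0.001, 0.003, -1.0]]
wrist_force: [0.5, -0.1, 0.0]
opening: 0.72
```

```bash
python3 go.py 494 332.5 28 47.5; python3 look.py s10 scene 494 332 30 70 70 8 -t
```

```text
clock 8.25 p [494.4 333.    7.1] yaw 47.43 open 0.72 F [ 0.5 -0.1  0. ] M [ 0.05 -0.04  0.03] q [33.9 12.3 -5.1 72.5  0.1 76.5]
slide(m) [ 0.     -0.0006 -0.0209] turn [ 0.0026 -0.0006 -0.0012]
[494.46423738 333.0052212    7.2615314 ] 0.7192620551630475
```

View pics/s10.png

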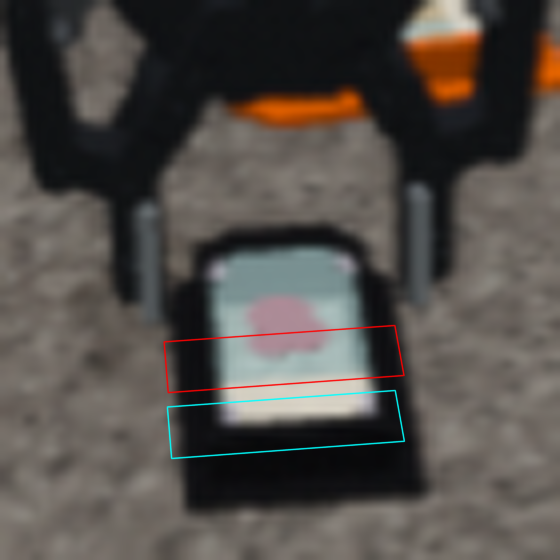

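Emit:
step_arm:
  moves:
    - {"slide": [0,0,0.0025],"turn": [0,0,0],"grip": 0.72}
    - {"slide": [0,0,0.0025],"turn": [0,0,0],"grip": 0.72}
    - {"slide": [0,0,0.0025],"turn": [0,0,0],"grip": 0.72}
    - {"slide": [0,0,0.0025],"turn": [0,0,0],"grip": 0.72}
    - {"slide": [0,0,0.0],"turn": [0,0,0],"grip": 0.72}

```text
clock: 8.72
position: [494.6, 333.1, -3.7]
orientation: [[-0.736, 0.677, 0.002], [0.677, 0.736, 0.003], [0.001, 0.003, -1.0]]
wrist_force: [0.4, 0.4, 0.7]
opening: 0.724
```

```bash
python3 go.py 494 332.5 28 47.5; python3 look.py s11 scene 494 332 30 70 70 8 -t; python3 look.py t11 top 494 332 30 90 70 8 -t
```

```text
clock 8.72 p [494.6 333.1  -3.7] yaw 47.43 open 0.724 F [0.4 0.4 0.7] M [ 0.02  0.05 -0.02] q [33.9 12.6 -5.9 71.3  0.1 76.5]
slide(m) [ 0.     -0.0007 -0.0317] turn [ 0.0029 -0.0006 -0.0012]
[494.60699781 333.11693132  -3.46030703] 0.7206372956896161
[494.71223479 333.16443117  -3.21932341] 0.7187963686235654
```

View pics/s11.png

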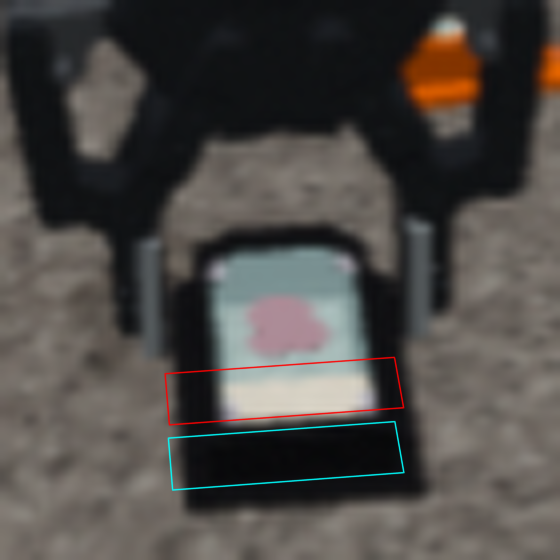

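View pics/t11.png

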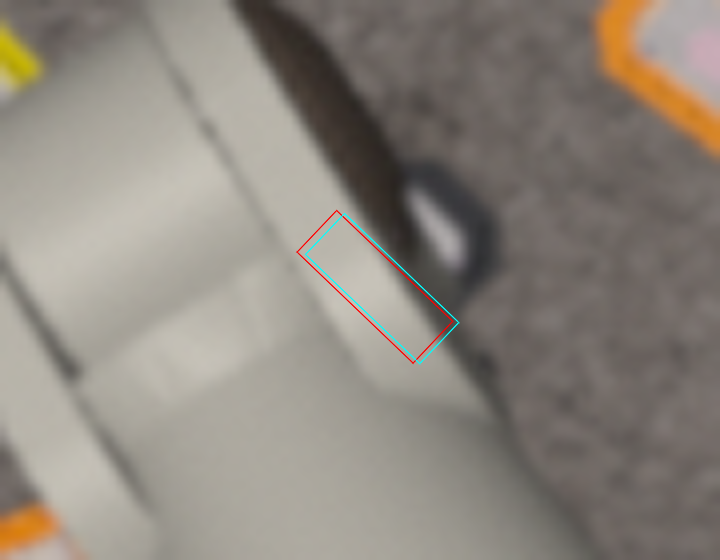

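Emit:
step_arm:
  moves:
    - {"slide": [0,0,0.002],"turn": [0,0,0],"grip": 0.72}
    - {"slide": [0,0,0.002],"turn": [0,0,0],"grip": 0.72}
    - {"slide": [0,0,0.002],"turn": [0,0,0],"grip": 0.72}
    - {"slide": [0,0,0.002],"turn": [0,0,0],"grip": 0.72}
    - {"slide": [0,0,0.0],"turn": [0,0,0],"grip": 0.72}

```text
clock: 9.23
position: [495.0, 333.4, -11.6]
orientation: [[-0.736, 0.676, 0.003], [0.676, 0.736, 0.003], [0.0, 0.004, -1.0]]
wrist_force: [0.9, -0.3, 0.7]
opening: 0.718
```

```bash
python3 go.py 494 332.5 -16 47.5; python3 look.py s12 scene 494 332 30 70 70 8 -t
```

```text
clock 9.23 p [495.  333.4 -11.6] yaw 47.43 open 0.718 F [ 0.9 -0.3  0.7] M [0.01 0.   0.07] q [33.9 12.9 -6.5 70.4  0.1 76.5]
slide(m) [ 0.0001 -0.0013  0.0044] turn [ 0.0041 -0.0003 -0.0012]
[495.00371362 333.38800332 -11.41444353] 0.7203388496787264
```

View pics/s12.png

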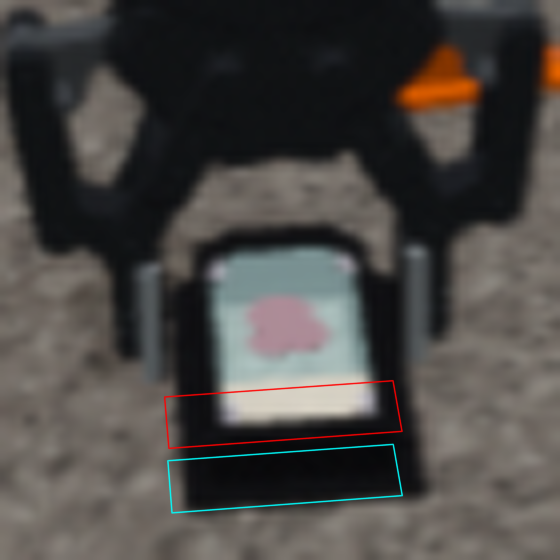

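```bash
python3 - <<'E'
from h import *
p=proj("scene",[494,332,30])[0]; x0=int(p[0]-35); y0=int(p[1]-35)
o=r.get_obs(); R0=np.array(o["orientation"]);P=np.array(o["position"])
for z in (0,4,6,10,15,20):
    q=P.copy(); q[2]=z
    print(z,[((proj("scene",q+R0@np.array([dx,s*34,0]))[0]-[x0,y0]+.5)*8-.5).round() for s in (-1,1) for dx in (-11,11)])
E
```

```text
0 [array([403., 346.]), array([413., 396.]), array([151., 364.]), array([155., 415.])]
4 [array([403., 334.]), array([412., 384.]), array([150., 352.]), array([154., 403.])]
6 [array([403., 328.]), array([412., 378.]), array([150., 346.]), array([154., 396.])]
10 [array([403., 316.]), array([412., 366.]), array([149., 334.]), array([153., 384.])]
15 [array([403., 301.]), array([412., 351.]), array([149., 318.]), array([152., 369.])]
20 [array([403., 286.]), array([412., 335.]), array([148., 303.]), array([152., 354.])]
```

Emit:
step_arm:
  moves:
    - {"slide": [0,-0.001,0.0015],"turn": [0.002,0,0],"grip": 0.72}
    - {"slide": [0,0,0.0015],"turn": [0.002,0,0],"grip": 0.66}
    - {"slide": [0,0,0.0],"turn": [0,0,0],"grip": 0.6}
    - {"slide": [0,0,0.0],"turn": [0,0,0],"grip": 0.6}
  squeeze: 25

```text
clock: 9.62
position: [495.2, 333.1, -12.1]
orientation: [[-0.736, 0.677, 0.002], [0.677, 0.736, 0.001], [-0.001, 0.003, -1.0]]
wrist_force: [-0.5, -0.4, -0.2]
opening: 0.598
```

```bash
python3 go.py 494 332.5 -16 47.5; python3 look.py s13 scene 494 332 20 60 60 9 ;python3 look.py t13 top 494 332 30 90 70 8 
```

```text
clock 9.62 p [495.2 333.1 -12.1] yaw 47.43 open 0.598 F [-0.5 -0.4 -0.2] M [-0.06  0.14  0.06] q [33.9 13.  -6.5 70.4 -0.  76.5]
slide(m) [ 0.0005 -0.0012  0.0039] turn [ 0.0025  0.0007 -0.0013]
[495.23189286 333.11217186 -12.12049899] 0.5989423135931946
[495.13054102 333.06779178 -12.37920679] 0.5980621920456892
```

View pics/s13.png

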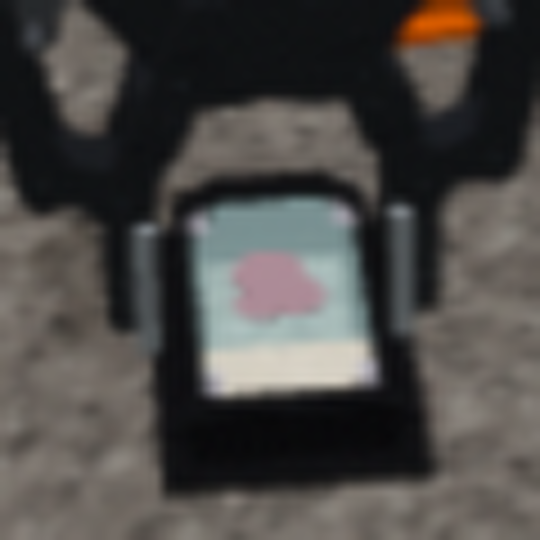

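```bash
python3 - <<'E'
from h import *
p=proj("scene",[494,332,20])[0]; x0=int(p[0]-30); y0=int(p[1]-30)
o=r.get_obs(); R0=np.array(o["orientation"]);P=np.array(o["position"])
for z in (0,4,6,10,15):
    q=P.copy(); q[2]=z
    print(z,[((proj("scene",q+R0@np.array([dx,s*29,0]))[0]-[x0,y0]+.5)*9-.5).round() for s in (-1,1) for dx in (-11,11)])
E
```

```text
0 [array([388., 309.]), array([398., 365.]), array([147., 326.]), array([151., 383.])]
4 [array([388., 295.]), array([398., 352.]), array([146., 312.]), array([151., 370.])]
6 [array([388., 288.]), array([398., 345.]), array([146., 306.]), array([150., 363.])]
10 [array([388., 275.]), array([398., 331.]), array([145., 292.]), array([150., 349.])]
15 [array([388., 258.]), array([398., 314.]), array([144., 275.]), array([149., 332.])]
```

Emit:
step_arm:
  moves:
    - {"slide": [0,-0.001,0.002],"turn": [0.001,0,0],"grip": 0.6}
    - {"slide": [0,0,0.001],"turn": [0.001,0,0],"grip": 0.6}
    - {"slide": [0,0,0.0],"turn": [0,0,0],"grip": 0.45}
    - {"slide": [0,0,0.0],"turn": [0,0,0],"grip": 0.45}
    - {"slide": [0,0,0.0],"turn": [0,0,0],"grip": 0.45}
  squeeze: 25

```text
clock: 10.13
position: [495.2, 332.9, -11.7]
orientation: [[-0.736, 0.676, 0.003], [0.676, 0.736, 0.002], [-0.001, 0.004, -1.0]]
wrist_force: [-0.6, -0.1, -0.3]
opening: 0.553
```

```bash
python3 go.py 494 332.5 -16 47.5; python3 look.py s14 scene 494 332 20 60 60 9
```

```text
clock 10.13 p [495.2 332.9 -11.7] yaw 47.43 open 0.553 F [-0.6 -0.1 -0.3] M [ 0.01 -0.01  0.03] q [33.9 12.9 -6.5 70.4 -0.  76.5]
slide(m) [ 0.0006 -0.0011  0.0043] turn [ 0.0036  0.0013 -0.0012]
[495.14497102 332.91753928 -11.83126879] 0.5509088608073284
```

View pics/s14.png

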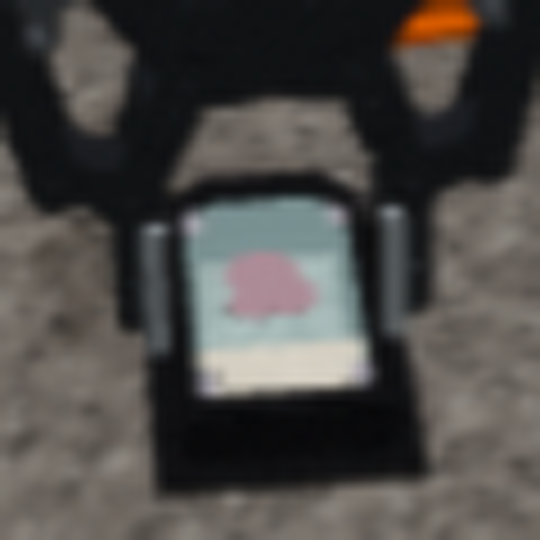

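Emit:
step_arm:
  moves:
    - {"slide": [0,0,-0.005],"turn": [0.002,0,0],"grip": 0.45}
    - {"slide": [0,0,-0.01],"turn": [0.002,0,0],"grip": 0.45}
    - {"slide": [0,0,-0.015],"turn": [0,0,0],"grip": 0.45}
    - {"slide": [0,0,-0.02],"turn": [0,0,0],"grip": 0.45}
    - {"slide": [0,0,-0.02],"turn": [0,0,0],"grip": 0.45}
    - {"slide": [0,0,-0.02],"turn": [0,0,0],"grip": 0.45}
    - {"slide": [0,0,-0.01],"turn": [0,0,0],"grip": 0.45}
    - {"slide": [0,0,0],"turn": [0,0,0],"grip": 0.45}
  squeeze: 35

```text
clock: 10.85
position: [493.6, 332.2, 93.0]
orientation: [[-0.737, 0.676, -0.005], [0.676, 0.737, -0.005], [0.0, -0.007, -1.0]]
wrist_force: [0.6, 0.4, -0.5]
opening: 0.554
```

```bash
python3 go.py 530 -5 110 22.8; python3 look.py s15 scene 494 332 90 130 110 5; python3 look.py t15 top 494 332 90 130 110 5
```

```text
clock 10.85 p [493.6 332.2  93. ] yaw 47.44 open 0.554 F [ 0.6  0.4 -0.5] M [-0.   -0.02  0.01] q [34.  10.8  2.8 82.3 -0.1 76.5]
slide(m) [-0.2549 -0.2238 -0.0155] turn [-0.0066  0.0012  0.4301]
[493.49141145 332.08338289  92.04452749] 0.5545318620408543
[492.97774827 331.73306451  90.58274442] 0.5518816956417444
```

View pics/s15.png

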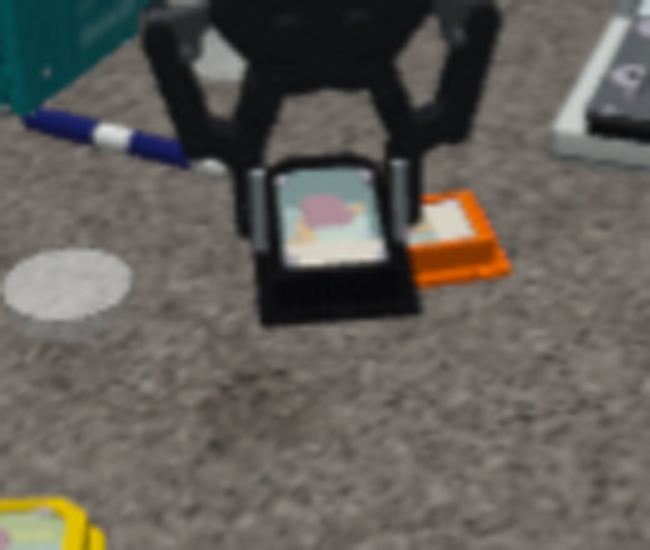

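View pics/t15.png

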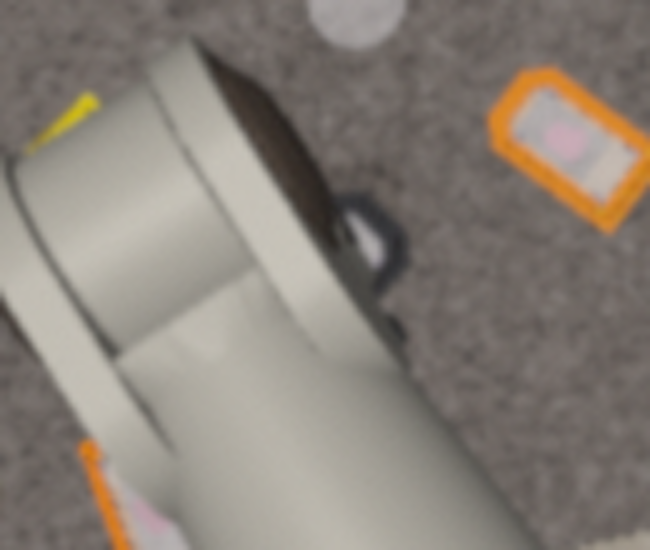

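Emit:
step_arm:
  moves:
    - {"slide": [0,0,-0.004],"turn": [0,0,0.072],"grip": 0.45}
    - {"slide": [0,0,-0.004],"turn": [0,0,0.072],"grip": 0.45}
    - {"slide": [0,0,-0.004],"turn": [0,0,0.072],"grip": 0.45}
    - {"slide": [0,0,-0.004],"turn": [0,0,0.072],"grip": 0.45}
    - {"slide": [0,0,0],"turn": [0,0,0.072],"grip": 0.45}
    - {"slide": [0,0,0],"turn": [0,0,0.04],"grip": 0.45}
    - {"slide": [0,0,0],"turn": [0,0,0.02],"grip": 0.45}

```text
clock: 11.53
position: [489.3, 329.3, 95.5]
orientation: [[-0.379, 0.925, -0.02], [0.925, 0.379, -0.015], [-0.006, -0.024, -1.0]]
wrist_force: [-0.4, 0.1, -1.8]
opening: 0.556
```

```bash
python3 go.py 529.2 -6.1 105 22.8
```

```text
clock 11.53 p [489.3 329.3  95.5] yaw 22.26 open 0.556 F [-0.4  0.1 -1.8] M [ 0.01 -0.04 -0.02] q [ 3.400e+01  1.120e+01  3.500e+00  8.370e+01 -1.000e-01  1.017e+02]
slide(m) [-0.3256 -0.0903 -0.0053] turn [-0.0238  0.0062 -0.0094]
```

Emit:
step_arm:
  moves:
    - {"slide": [-0.015,-0.004,0],"turn": [-0.006,0.0015,-0.002],"grip": 0.45}
    - {"slide": [-0.03,-0.0085,0],"turn": [-0.006,0.0015,-0.002],"grip": 0.45}
    - {"slide": [-0.03,-0.0085,0],"turn": [-0.006,0.0015,-0.002],"grip": 0.45}
    - {"slide": [-0.03,-0.0085,0],"turn": [-0.006,0.0015,-0.002],"grip": 0.45}
    - {"slide": [-0.03,-0.0085,0],"turn": [0,0,0],"grip": 0.45}
    - {"slide": [-0.03,-0.0085,0],"turn": [0,0,0],"grip": 0.45}
    - {"slide": [-0.03,-0.0085,0],"turn": [0,0,0],"grip": 0.45}
    - {"slide": [-0.03,-0.0085,0],"turn": [0,0,0],"grip": 0.45}
    - {"slide": [-0.03,-0.0085,0],"turn": [0,0,0],"grip": 0.45}
    - {"slide": [-0.03,-0.0085,0],"turn": [0,0,0],"grip": 0.45}
    - {"slide": [-0.02,-0.006,0],"turn": [0,0,0],"grip": 0.45}
    - {"slide": [-0.01,-0.003,0],"turn": [0,0,0],"grip": 0.45}
    - {"slide": [0,0,0],"turn": [0,0,0],"grip": 0.45}

```text
clock: 12.62
position: [522.3, -10.6, 79.3]
orientation: [[-0.396, 0.918, -0.02], [0.918, 0.396, -0.005], [0.003, -0.02, -1.0]]
wrist_force: [-0.6, 0.5, -0.6]
opening: 0.548
```

```bash
python3 go.py 529.2 -6.1 75 22.8
```

```text
clock 12.62 p [522.3 -10.6  79.3] yaw 23.35 open 0.548 F [-0.6  0.5 -0.6] M [ 0.03 -0.04 -0.02] q [-1.   2.  -8.4 80.8 -0.3 65.7]
slide(m) [0.0014 0.0082 0.0041] turn [-0.0204 -0.0029  0.0096]
```

Emit:
step_arm:
  moves:
    - {"slide": [0.0005,0.004,0],"turn": [-0.009,-0.001,0.004],"grip": 0.45}
    - {"slide": [0.0005,0.003,0],"turn": [-0.008,-0.001,0.003],"grip": 0.45}
    - {"slide": [0,0.001,0],"turn": [-0.003,0,0.001],"grip": 0.45}
    - {"slide": [0,0,0],"turn": [0,0,0],"grip": 0.45}

```text
clock: 12.95
position: [529.1, -3.8, 77.2]
orientation: [[-0.39, 0.921, -0.002], [0.921, 0.39, 0.002], [0.003, -0.001, -1.0]]
wrist_force: [-0.0, 0.4, -0.6]
opening: 0.552
```

```bash
python3 go.py 529.2 -6.1 75 22.8; python3 look.py s16 scene 529 -6 70 100 80 7;  python3 look.py t16 top 529 -6 70 100 80 7
```

```text
clock 12.95 p [529.1  -3.8  77.2] yaw 22.94 open 0.552 F [-0.   0.4 -0.6] M [-0.04 -0.01 -0.02] q [-0.5  1.8 -8.8 79.5  0.1 66.6]
slide(m) [-0.0022 -0.0008  0.0022] turn [-0.0006 -0.0028  0.0024]
[528.97180694  -3.69960469  77.20249724] 0.5502609709022253
[528.96435819  -3.9255714   77.31153119] 0.5525783547133902
```

View pics/s16.png

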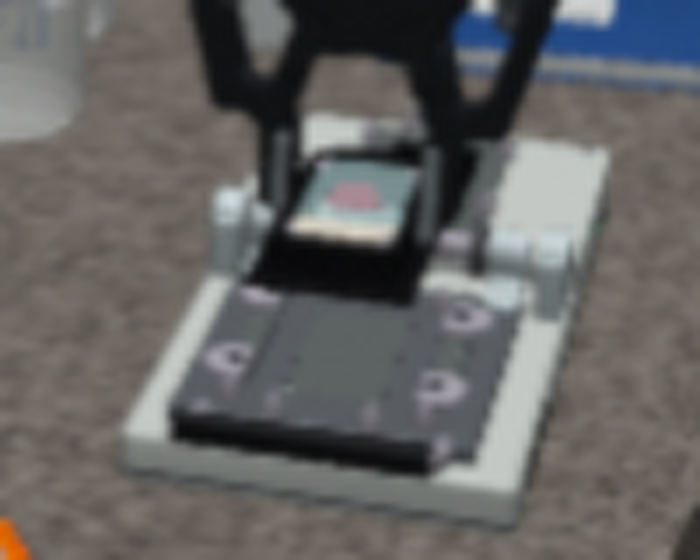

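View pics/t16.png

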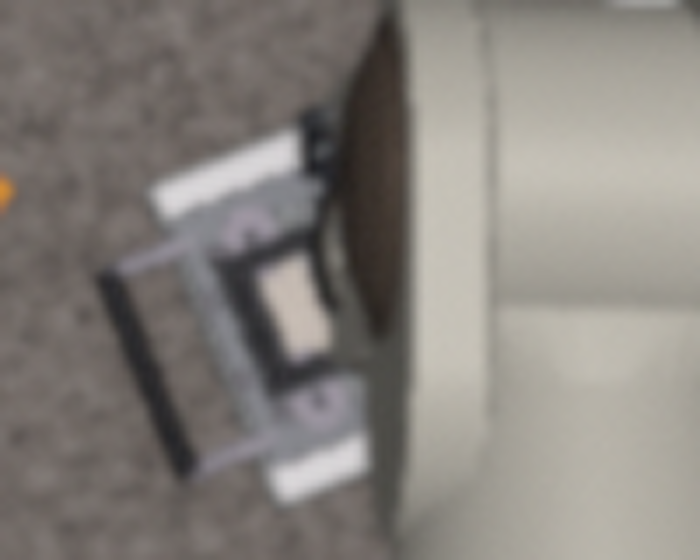

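```bash
cat > ov.py <<'E'
from h import *
import sys
# ov.py tag dx_tool(along y_c) zbot : overlay of held carrier (state pose) on fresh images, plus imager pocket
fl=np.array([[31,52],[31,-38],[17,-52],[-17,-52],[-31,-38],[-31,52],[31,52]],float)
fr=np.array([[24,46],[24,-42],[20,-46],[-20,-46],[-24,-42],[-24,46],[24,46]],float)
tag=sys.argv[1]; dy=float(sys.argv[2]); zo=float(sys.argv[3])
o=r.get_obs(); P=np.array(o["position"]); R0=np.array(o["orientation"]); yaw=np.arctan2(R0[1,1],R0[0,1])
if np.cos(yaw)<0: yaw+=np.pi
F=frame(P[:2],yaw,P[2]+zo); F=(F[0],T(F,[0,dy,0])[0])
for n in M:
    im=snap(n)
    L=[(T(F,np.c_[fl,np.full(7,z)]),c) for z,c in ((0,(0,255,0)),(4,(0,255,255)))]+[(T(F,np.c_[fr,np.full(7,18)]),(0,0,255))]
    Fi=frame([563.4,-87],np.deg2rad(22.8)); L+=[(T(Fi,np.c_[fl+[0,88],np.full(7,43)]),(255,0,255))]
    p=proj(n,F[1])[0]; crop(im,p[0],p[1],80,70,9,f"pics/{tag}_{n}.png",L,n)
print(P,np.degrees(yaw))
E
python3 ov.py o1 0 12
```

```text
[528.96435819  -3.9255714   77.31153119] 22.947123293335274
```

View pics/o1_scene.png

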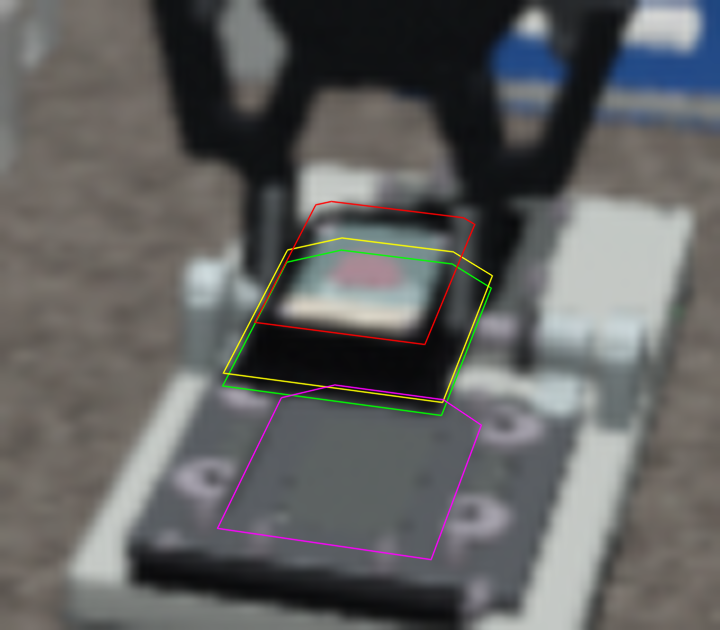

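View pics/o1_top.png

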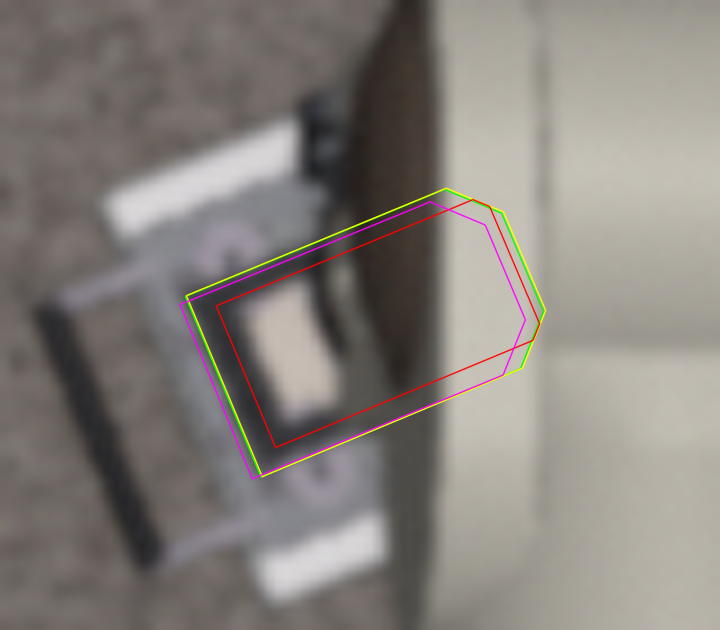

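```bash
python3 go.py 529.4 -6.6 43 22.8
```

```text
clock 13.15 p [529.   -4.4  77.4] yaw 22.92 open 0.55 F [ 0.2 -0.1 -1.1] M [-0.01 -0.02  0.03] q [-0.5  1.8 -8.8 79.5  0.1 66.5]
slide(m) [-0.0023 -0.0005  0.0344] turn [-0.0009 -0.0025  0.002 ]
```

Emit:
step_arm:
  moves:
    - {"slide": [-0.0008,-0.0002,0.005],"turn": [0,-0.001,0.001],"grip": 0.45}
    - {"slide": [-0.0008,-0.0002,0.008],"turn": [0,-0.001,0.001],"grip": 0.45}
    - {"slide": [-0.0006,0,0.008],"turn": [0,0,0],"grip": 0.45}
    - {"slide": [0,0,0.006],"turn": [0,0,0],"grip": 0.45}
    - {"slide": [0,0,0.004],"turn": [0,0,0],"grip": 0.45}
    - {"slide": [0,0,0.002],"turn": [0,0,0],"grip": 0.45}
    - {"slide": [0,0,0],"turn": [0,0,0],"grip": 0.45}

```text
clock: 13.73
position: [528.8, -6.3, 39.8]
orientation: [[-0.388, 0.922, -0.003], [0.922, 0.388, -0.0], [0.001, -0.002, -1.0]]
wrist_force: [0.9, 0.9, -1.4]
opening: 0.549
```

```bash
python3 go.py 529.4 -6.6 43 22.8; python3 ov.py o2 0.5 12
```

```text
clock 13.73 p [528.8  -6.3  39.8] yaw 22.83 open 0.549 F [ 0.9  0.9 -1.4] M [ 0.03 -0.06  0.04] q [ -0.7   2.6 -12.1  75.4  -0.   66.5]
slide(m) [-0.0005  0.0005 -0.0032] turn [-0.0023 -0.0009  0.0005]
[528.79230988  -6.34131393  39.8275907 ] 22.826516652559445
```

View pics/o2_scene.png

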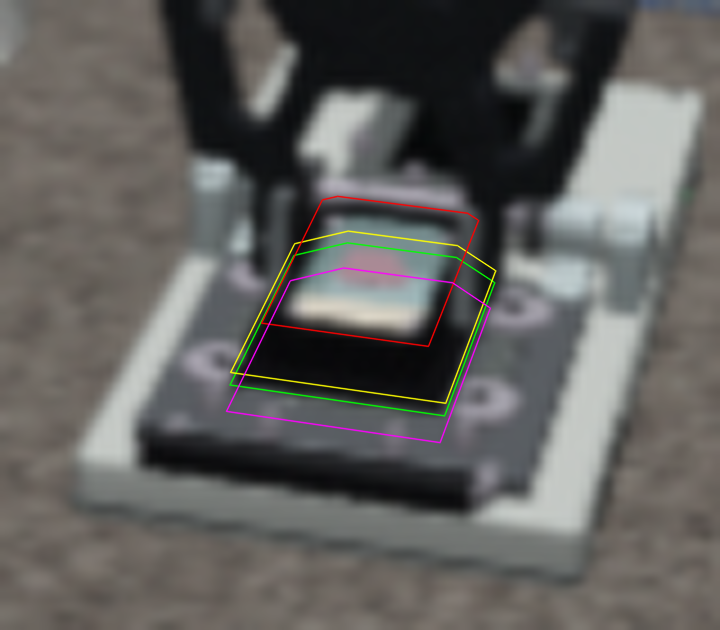

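View pics/o2_top.png

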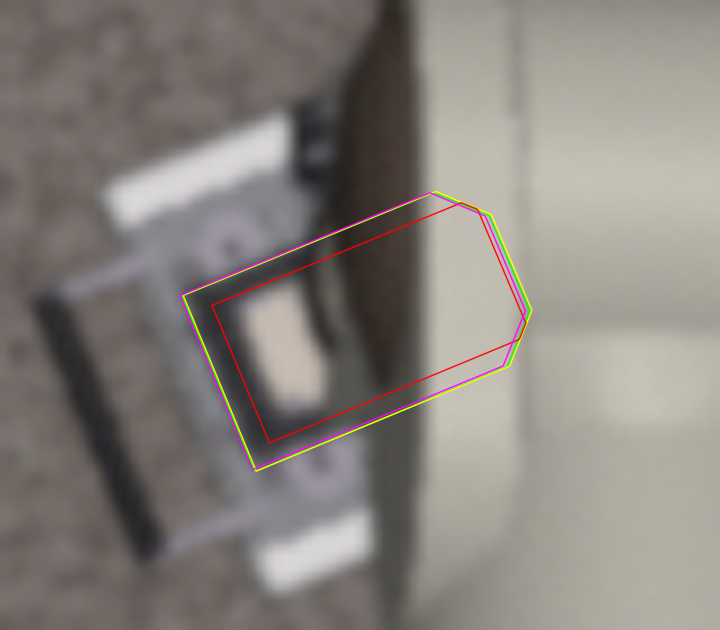

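```bash
cat > prof.py <<'E'
from h import *
import sys
im=snap("top"); g=cv2.cvtColor(im,cv2.COLOR_RGB2GRAY).astype(np.float32)
Fi=frame([563.4,-87],np.deg2rad(22.8)); z=float(sys.argv[1])
ys=np.arange(110,196,2.); out=[]
for y in ys:
    p=proj("top",T(Fi,[[x,y,z] for x in np.arange(-14,15,2)])).astype(np.float32)
    out.append(cv2.remap(g,p[:,0].reshape(1,-1),p[:,1].reshape(1,-1),cv2.INTER_CUBIC).mean())
print("y:",[(int(y),int(v)) for y,v in zip(ys,out)])
xs=np.arange(-46,47,2.); out=[]
for x in xs:
    p=proj("top",T(Fi,[[x,y,z] for y in np.arange(122,138,2)])).astype(np.float32)
    out.append(cv2.remap(g,p[:,0].reshape(1,-1),p[:,1].reshape(1,-1),cv2.INTER_CUBIC).mean())
print("x:",[(int(y),int(v)) for y,v in zip(xs,out)])
E
python3 prof.py 54
```

```text
y: [(110, 177), (112, 185), (114, 187), (116, 187), (118, 187), (120, 184), (122, 174), (124, 149), (126, 113), (128, 81), (130, 61), (132, 51), (134, 50), (136, 55), (138, 70), (140, 92), (142, 114), (144, 125), (146, 125), (148, 119), (150, 114), (152, 106), (154, 99), (156, 98), (158, 100), (160, 104), (162, 106), (164, 107), (166, 107), (168, 106), (170, 105), (172, 102), (174, 93), (176, 75), (178, 56), (180, 45), (182, 42), (184, 42), (186, 52), (188, 72), (190, 89), (192, 98), (194, 101)]
x: [(-46, 139), (-44, 140), (-42, 139), (-40, 135), (-38, 132), (-36, 130), (-34, 127), (-32, 119), (-30, 100), (-28, 78), (-26, 62), (-24, 54), (-22, 54), (-20, 59), (-18, 67), (-16, 77), (-14, 85), (-12, 91), (-10, 93), (-8, 93), (-6, 93), (-4, 92), (-2, 91), (0, 91), (2, 92), (4, 93), (6, 92), (8, 92), (10, 93), (12, 94), (14, 94), (16, 91), (18, 85), (20, 77), (22, 66), (24, 58), (26, 55), (28, 60), (30, 74), (32, 95), (34, 114), (36, 124), (38, 129), (40, 135), (42, 140), (44, 142), (46, 141)]
```

Emit:
step_arm:
  moves:
    - {"slide": [0,0,0.003],"turn": [-0.001,0,0],"grip": 0.45}
    - {"slide": [0,0,0.003],"turn": [-0.001,0,0],"grip": 0.45}
    - {"slide": [0,0,0.002],"turn": [0,0,0],"grip": 0.45}

```text
clock: 14.13
position: [530.4, -6.3, 33.7]
orientation: [[-0.388, 0.922, 0.004], [0.922, 0.388, 0.001], [-0.001, 0.004, -1.0]]
wrist_force: [-0.6, -0.0, 0.4]
opening: 0.55
```

```bash
python3 go.py 528.8 -6.3 28 22.8
```

```text
clock 14.13 p [530.4  -6.3  33.7] yaw 22.83 open 0.55 F [-0.6 -0.   0.4] M [0.04 0.01 0.02] q [ -0.7   2.6 -12.8  74.4   0.   66.5]
slide(m) [ 0.0006 -0.0015  0.0057] turn [0.0036 0.0007 0.0005]
```

Emit:
step_arm:
  moves:
    - {"slide": [0.0004,-0.0012,0.002],"turn": [0.002,0,0],"grip": 0.45}
    - {"slide": [0,-0.0002,0.002],"turn": [0.001,0,0],"grip": 0.45}
    - {"slide": [0,0,0],"turn": [0,0,0],"grip": 0.45}

```text
clock: 14.38
position: [528.6, -6.5, 28.9]
orientation: [[-0.388, 0.922, 0.0], [0.922, 0.388, -0.001], [-0.001, -0.0, -1.0]]
wrist_force: [-0.0, -1.0, -1.4]
opening: 0.554
```

```bash
python3 go.py 528.8 -6.3 28 22.8
```

```text
clock 14.38 p [528.6  -6.5  28.9] yaw 22.83 open 0.554 F [-0.  -1.  -1.4] M [ 0.03 -0.04 -0.01] q [ -0.7   2.7 -13.3  74.   -0.   66.5]
slide(m) [0.0001 0.0003 0.0009] turn [-0.      0.0006  0.0005]
```

Level and on target; step down until the floor is felt.

Emit:
step_arm:
  moves:
    - {"slide": [0,0.0002,0.0015],"turn": [0,0,0],"grip": 0.45}
    - {"slide": [0,0,0.0015],"turn": [0,0,0],"grip": 0.45}
    - {"slide": [0,0,0],"turn": [0,0,0],"grip": 0.45}

```text
clock: 14.63
position: [529.1, -6.4, 27.5]
orientation: [[-0.388, 0.922, 0.002], [0.922, 0.388, -0.001], [-0.001, 0.001, -1.0]]
wrist_force: [-0.1, -0.5, -1.4]
opening: 0.549
```

```bash
python3 go.py 528.8 -6.3 26 22.8; python3 ov.py o3 0.5 12; python3 prof.py 42
```

```text
clock 14.63 p [529.1  -6.4  27.5] yaw 22.83 open 0.549 F [-0.1 -0.5 -1.4] M [-0.08  0.05  0.03] q [ -0.7   2.7 -13.4  73.8  -0.   66.5]
slide(m) [ 0.0002 -0.0002  0.0015] turn [0.0013 0.0011 0.0005]
[529.07604936  -6.42400166  27.54448789] 22.82806803053725
y: [(110, 172), (112, 183), (114, 186), (116, 187), (118, 187), (120, 184), (122, 173), (124, 148), (126, 113), (128, 82), (130, 62), (132, 52), (134, 49), (136, 55), (138, 69), (140, 90), (142, 111), (144, 122), (146, 120), (148, 116), (150, 110), (152, 101), (154, 97), (156, 98), (158, 102), (160, 104), (162, 106), (164, 107), (166, 106), (168, 106), (170, 104), (172, 98), (174, 85), (176, 66), (178, 50), (180, 43), (182, 41), (184, 44), (186, 59), (188, 79), (190, 93), (192, 99), (194, 102)]
x: [(-46, 139), (-44, 139), (-42, 137), (-40, 133), (-38, 131), (-36, 128), (-34, 126), (-32, 118), (-30, 102), (-28, 82), (-26, 65), (-24, 56), (-22, 56), (-20, 63), (-18, 73), (-16, 83), (-14, 88), (-12, 91), (-10, 93), (-8, 95), (-6, 96), (-4, 95), (-2, 95), (0, 94), (2, 90), (4, 89), (6, 91), (8, 93), (10, 92), (12, 90), (14, 87), (16, 84), (18, 81), (20, 73), (22, 64), (24, 58), (26, 56), (28, 61), (30, 76), (32, 96), (34, 114), (36, 124), (38, 128), (40, 133), (42, 138), (44, 141), (46, 140)]
```

View pics/o3_scene.png

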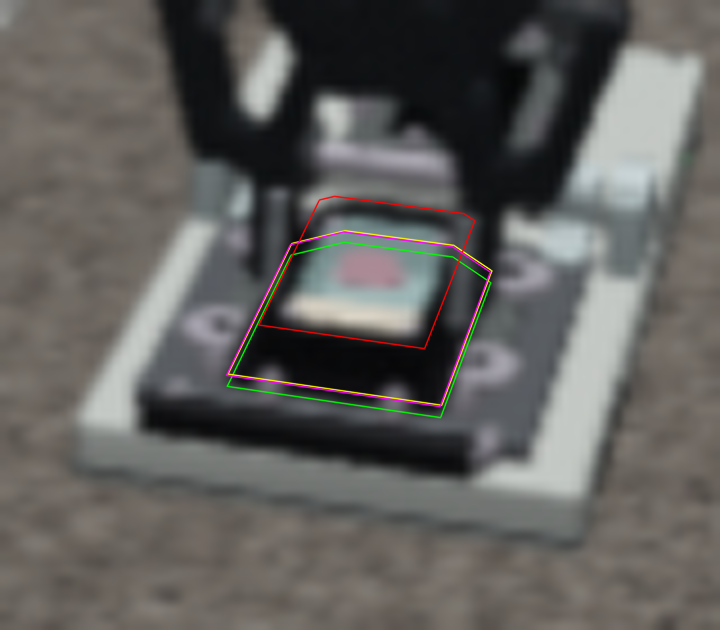

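Emit:
step_arm:
  moves:
    - {"slide": [0,0,0.0015],"turn": [0.001,0,0],"grip": 0.45}
    - {"slide": [0,0,0.0015],"turn": [0,0,0],"grip": 0.45}
    - {"slide": [0,0,0],"turn": [0,0,0],"grip": 0.45}

```text
clock: 15.03
position: [529.3, -6.4, 27.6]
orientation: [[-0.388, 0.922, 0.002], [0.922, 0.388, -0.001], [-0.002, 0.002, -1.0]]
wrist_force: [-0.1, 0.4, -2.0]
opening: 0.553
```

```bash
python3 go.py 528.8 -6.3 26 22.8
```

```text
clock 15.03 p [529.3  -6.4  27.6] yaw 22.83 open 0.553 F [-0.1  0.4 -2. ] M [ 0.   -0.05 -0.04] q [ -0.7   2.7 -13.4  73.7  -0.1  66.5]
slide(m) [ 0.0003 -0.0004  0.0016] turn [0.0018 0.0018 0.0005]
```

Emit:
step_arm:
  moves:
    - {"slide": [0,0,0.002],"turn": [0.001,0.001,0],"grip": 0.45}
    - {"slide": [0,0,0.002],"turn": [0,0,0],"grip": 0.45}
    - {"slide": [0,0,0.002],"turn": [0,0,0],"grip": 0.45}

```text
clock: 15.28
position: [529.7, -6.4, 27.0]
orientation: [[-0.388, 0.922, 0.004], [0.922, 0.388, -0.001], [-0.002, 0.004, -1.0]]
wrist_force: [-9.7, 0.2, 21.9]
opening: 0.553
```

```bash
python3 go.py 528.8 -6.3 26 22.8
```

```text
clock 15.28 p [529.7  -6.4  27. ] yaw 22.83 open 0.553 F [-9.7  0.2 21.9] M [-0.08  2.49 -0.04] q [ -0.7   2.7 -13.5  73.6  -0.   66.5]
slide(m) [ 0.0005 -0.0008  0.001 ] turn [0.0035 0.002  0.0005]
```

Emit:
step_arm:
  moves:
    - {"slide": [0,0,-0.0005],"turn": [0.001,0.001,0],"grip": 0.6}
    - {"slide": [0,0,0],"turn": [0,0,0],"grip": 0.64}
    - {"slide": [0,0,0],"turn": [0,0,0],"grip": 0.66}

```text
clock: 15.53
position: [530.1, -6.4, 28.0]
orientation: [[-0.388, 0.922, 0.004], [0.922, 0.388, 0.0], [-0.001, 0.004, -1.0]]
wrist_force: [0.5, 0.5, -0.3]
opening: 0.661
```

```bash
python3 go.py 528.8 -6.3 60 22.8; python3 look.py s17 scene 529 -6 45 70 60 10; python3 prof.py 43
```

```text
clock 15.53 p [530.1  -6.4  28. ] yaw 22.83 open 0.661 F [ 0.5  0.5 -0.3] M [ 0.05 -0.02  0.01] q [ -0.7   2.7 -13.4  73.7   0.   66.5]
slide(m) [ 0.0005 -0.001  -0.032 ] turn [0.0036 0.0014 0.0005]
[530.01355737  -6.41358724  27.87916168] 0.660402307619488
y: [(110, 173), (112, 183), (114, 186), (116, 187), (118, 187), (120, 185), (122, 175), (124, 150), (126, 116), (128, 83), (130, 62), (132, 52), (134, 50), (136, 55), (138, 69), (140, 91), (142, 111), (144, 122), (146, 121), (148, 116), (150, 110), (152, 102), (154, 97), (156, 99), (158, 102), (160, 105), (162, 106), (164, 107), (166, 107), (168, 106), (170, 104), (172, 99), (174, 86), (176, 67), (178, 50), (180, 43), (182, 41), (184, 44), (186, 58), (188, 78), (190, 93), (192, 99), (194, 102)]
x: [(-46, 139), (-44, 139), (-42, 137), (-40, 133), (-38, 130), (-36, 129), (-34, 128), (-32, 122), (-30, 107), (-28, 86), (-26, 68), (-24, 57), (-22, 54), (-20, 59), (-18, 70), (-16, 81), (-14, 88), (-12, 92), (-10, 93), (-8, 94), (-6, 95), (-4, 95), (-2, 95), (0, 95), (2, 93), (4, 92), (6, 92), (8, 93), (10, 93), (12, 93), (14, 93), (16, 90), (18, 85), (20, 75), (22, 64), (24, 58), (26, 56), (28, 60), (30, 72), (32, 92), (34, 111), (36, 123), (38, 128), (40, 133), (42, 138), (44, 141), (46, 141)]
```

View pics/s17.png

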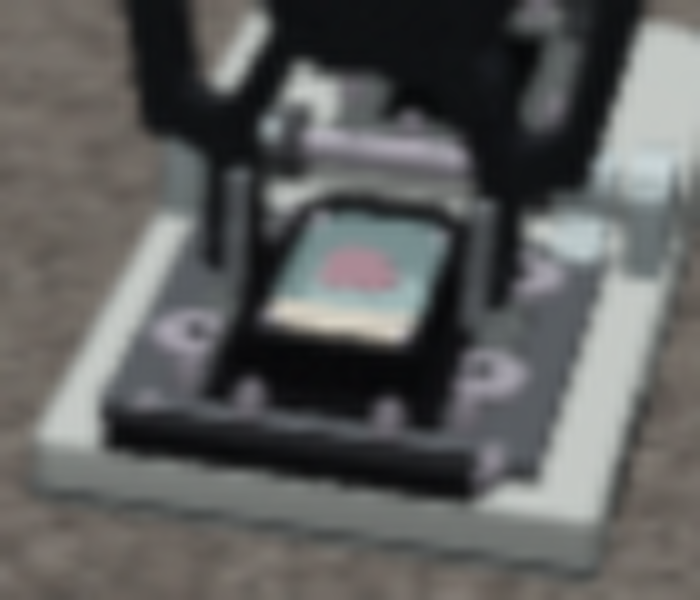

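Emit:
step_arm:
  moves:
    - {"slide": [0,-0.0005,0],"turn": [0.002,0.001,0],"grip": 0.66}
    - {"slide": [0,0,-0.004],"turn": [0,0,0],"grip": 0.66}
    - {"slide": [0,0,-0.01],"turn": [0,0,0],"grip": 0.66}
    - {"slide": [0,0,-0.02],"turn": [0,0,0],"grip": 0.66}
    - {"slide": [0,0,-0.03],"turn": [0,0,0],"grip": 0.5}
    - {"slide": [0,0,-0.03],"turn": [0,0,0],"grip": 0.5}
    - {"slide": [0,0,-0.02],"turn": [0,0,0],"grip": 0.5}
    - {"slide": [0,0,0],"turn": [0,0,0],"grip": 0.5}

```text
clock: 16.3
position: [527.3, -6.6, 147.3]
orientation: [[-0.388, 0.922, -0.004], [0.922, 0.388, 0.0], [0.002, -0.004, -1.0]]
wrist_force: [0.5, -0.2, 0.4]
opening: 0.503
```

```bash
python3 go.py 492.7 80.5 110 -67.2; python3 look.py s18 scene 529 -6 45 70 60 10; python3 prof.py 43;  python3 look.py t18 top 529 -6 45 90 70 8
```

```text
clock 16.3 p [527.3  -6.6 147.3] yaw 22.83 open 0.503 F [ 0.5 -0.2  0.4] M [ 0.03 -0.05  0.06] q [-0.7  1.3 -1.6 87.4  0.  66.4]
slide(m) [0.0937 0.002  0.0374] turn [-4.6000e-03  1.5000e-03  1.5713e+00]
[527.15613378  -6.62174731 145.73430157] 0.49729806525260223
y: [(110, 187), (112, 187), (114, 187), (116, 187), (118, 187), (120, 185), (122, 175), (124, 151), (126, 116), (128, 84), (130, 63), (132, 52), (134, 49), (136, 55), (138, 69), (140, 91), (142, 111), (144, 122), (146, 121), (148, 116), (150, 110), (152, 101), (154, 97), (156, 99), (158, 102), (160, 104), (162, 106), (164, 107), (166, 107), (168, 106), (170, 104), (172, 99), (174, 86), (176, 67), (178, 51), (180, 43), (182, 41), (184, 44), (186, 59), (188, 79), (190, 93), (192, 99), (194, 102)]
x: [(-46, 139), (-44, 139), (-42, 137), (-40, 134), (-38, 131), (-36, 129), (-34, 128), (-32, 122), (-30, 107), (-28, 86), (-26, 67), (-24, 57), (-22, 55), (-20, 59), (-18, 69), (-16, 80), (-14, 87), (-12, 91), (-10, 93), (-8, 95), (-6, 95), (-4, 95), (-2, 95), (0, 95), (2, 92), (4, 91), (6, 92), (8, 93), (10, 94), (12, 93), (14, 93), (16, 91), (18, 85), (20, 74), (22, 64), (24, 58), (26, 55), (28, 59), (30, 73), (32, 92), (34, 111), (36, 122), (38, 127), (40, 133), (42, 138), (44, 141), (46, 140)]
[525.87492036  -6.62276618 142.25095205] 0.5011992894783431
```

View pics/s18.png

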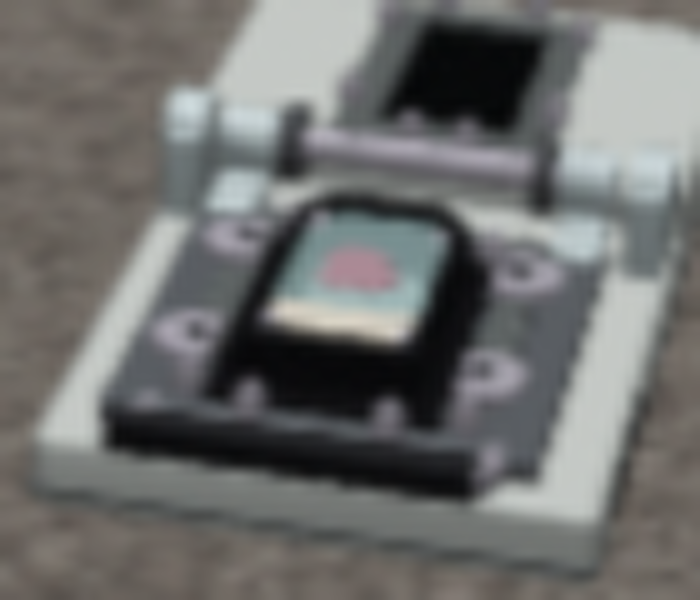

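View pics/t18.png

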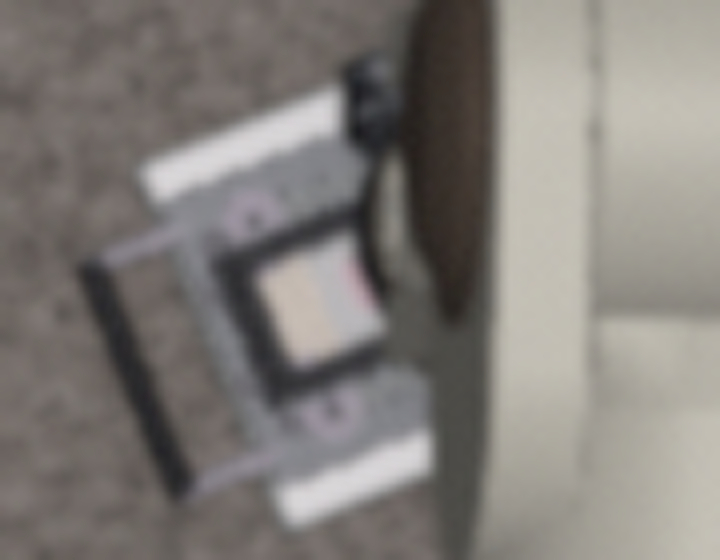

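Emit:
step_arm:
  moves:
    - {"slide": [0,0,-0.01],"turn": [0,0,-0.112],"grip": 0.33}
    - {"slide": [0,0,0],"turn": [0,0,-0.112],"grip": 0.33}
    - {"slide": [0,0,0],"turn": [0,0,-0.112],"grip": 0.33}
    - {"slide": [0,0,0],"turn": [0,0,-0.112],"grip": 0.33}
    - {"slide": [0,0,0],"turn": [0,0,-0.112],"grip": 0.33}
    - {"slide": [0,0,0],"turn": [0,0,-0.112],"grip": 0.33}
    - {"slide": [0,0,0],"turn": [0,0,-0.112],"grip": 0.33}
    - {"slide": [0,0,0],"turn": [0,0,-0.112],"grip": 0.33}
    - {"slide": [0,0,0],"turn": [0,0,-0.112],"grip": 0.33}
    - {"slide": [0,0,0],"turn": [0,0,-0.112],"grip": 0.33}
    - {"slide": [0,0,0],"turn": [0,0,-0.112],"grip": 0.33}
    - {"slide": [0,0,0],"turn": [0,0,-0.112],"grip": 0.33}
    - {"slide": [0,0,0],"turn": [0,0,-0.112],"grip": 0.33}
    - {"slide": [0,0,0],"turn": [0,0,-0.08],"grip": 0.33}
    - {"slide": [0,0,0],"turn": [0,0,-0.03],"grip": 0.33}

```text
clock: 17.7
position: [514.7, -6.5, 128.8]
orientation: [[-0.89, -0.454, -0.048], [-0.454, 0.891, 0.001], [0.042, 0.022, -0.999]]
wrist_force: [0.1, -0.8, -0.2]
opening: 0.329
```

```bash
python3 go.py 492.7 80.5 110 112.8
```

```text
clock 17.7 p [514.7  -6.5 128.8] yaw 116.99 open 0.329 F [ 0.1 -0.8 -0.2] M [ 0.06 -0.07 -0.04] q [ -0.7   2.2  -2.8  87.8   0.  -27.8]
slide(m) [-0.0207  0.0871  0.0199] turn [ 0.0208 -0.0428  0.0737]
```

Emit:
step_arm:
  moves:
    - {"slide": [-0.004,0.01,0],"turn": [0.01,-0.02,0.035],"grip": 0.33}
    - {"slide": [-0.005,0.02,0],"turn": [0.01,-0.02,0.03],"grip": 0.33}
    - {"slide": [-0.005,0.02,0],"turn": [0,0,0.005],"grip": 0.33}
    - {"slide": [-0.005,0.02,0],"turn": [0,0,0],"grip": 0.33}
    - {"slide": [-0.002,0.01,0],"turn": [0,0,0],"grip": 0.33}
    - {"slide": [0,0,0],"turn": [0,0,0],"grip": 0.33}

```text
clock: 18.2
position: [496.0, 76.6, 119.1]
orientation: [[-0.921, -0.388, -0.016], [-0.388, 0.922, -0.002], [0.015, 0.005, -1.0]]
wrist_force: [0.6, -0.2, -0.1]
opening: 0.324
```

```bash
python3 go.py 492.7 80.5 60 112.8
```

```text
clock 18.2 p [496.   76.6 119.1] yaw 112.84 open 0.324 F [ 0.6 -0.2 -0.1] M [-0.03  0.02  0.03] q [  8.8  -1.5  -7.4  84.9   0.  -14.1]
slide(m) [0.0006 0.0046 0.0592] turn [ 0.0046 -0.0154  0.0007]
```

Emit:
step_arm:
  moves:
    - {"slide": [0.0002,0.0025,0.008],"turn": [0.0025,-0.008,0],"grip": 0.33}
    - {"slide": [0.0002,0.002,0.015],"turn": [0.002,-0.007,0],"grip": 0.33}
    - {"slide": [0,0,0.015],"turn": [0,0,0],"grip": 0.33}
    - {"slide": [0,0,0.01],"turn": [0,0,0],"grip": 0.33}
    - {"slide": [0,0,0.005],"turn": [0,0,0],"grip": 0.33}
    - {"slide": [0,0,0],"turn": [0,0,0],"grip": 0.33}

```text
clock: 18.7
position: [492.5, 78.0, 60.6]
orientation: [[-0.921, -0.39, -0.005], [-0.39, 0.921, -0.002], [0.005, -0.0, -1.0]]
wrist_force: [-0.5, 0.1, 0.6]
opening: 0.329
```

```bash
python3 go.py 492.7 80.5 40 112.8;  python3 look.py s19 scene 493 80 60 80 70 8; python3 look.py t19 top 493 80 60 90 70 8
```

```text
clock 18.7 p [492.5  78.   60.6] yaw 112.95 open 0.329 F [-0.5  0.1  0.6] M [-0.    0.02 -0.08] q [  9.   -1.8 -14.3  77.8  -0.1 -13.9]
slide(m) [-0.0013  0.0022  0.0206] turn [-0.0002 -0.0052  0.0026]
[492.6898088   78.04340216  61.17852106] 0.32822908315698285
[493.09989213  78.23298333  61.97493423] 0.33369231457855897
```

View pics/s19.png

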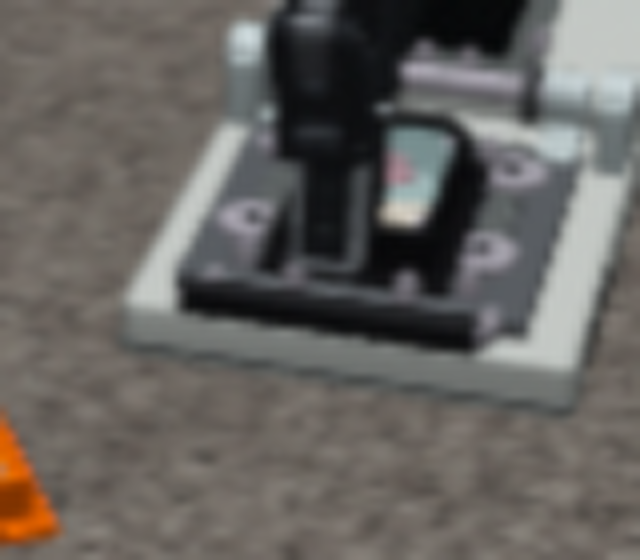

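View pics/t19.png

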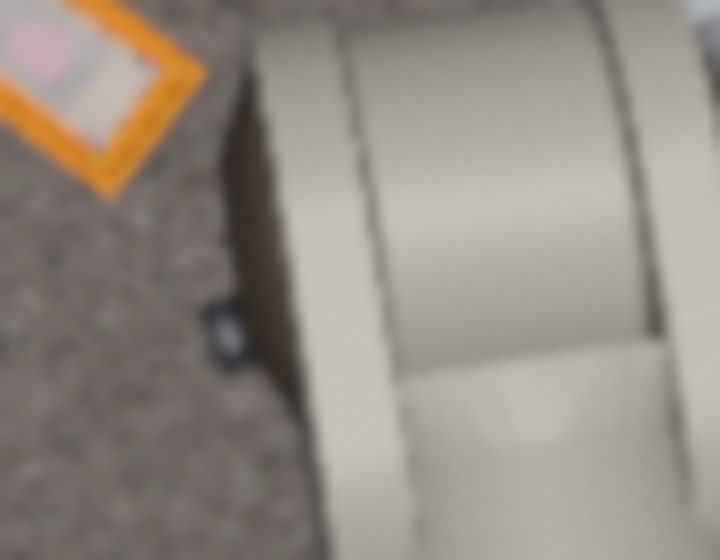

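```bash
python3 go.py 492.7 80.5 20 112.8; python3 - <<'E'
from h import *
p=proj("scene",[493,80,60])[0]; x0=int(p[0]-40); y0=int(p[1]-35)
o=r.get_obs(); R0=np.array(o["orientation"]);P=np.array([492.6,78.0,61])
for h in (-25,-20,-15,-10,0):
    print(h,[((proj("scene",P+R0@np.array([dx,dy,h]))[0]-[x0,y0]+.5)*8-.5).round() for dy in (14,) for dx in (-11,11)])
E
```

```text
clock 18.8 p [493.1  78.2  62. ] yaw 112.95 open 0.334 F [ 1.2  0.  -0.9] M [-0.03 -0.03  0.02] q [  9.1  -1.9 -14.2  77.9  -0.1 -13.9]
slide(m) [-0.0007  0.0023  0.042 ] turn [-0.0005 -0.0036  0.0026]
-25 [array([294., 225.]), array([365., 235.])]
-20 [array([293., 240.]), array([364., 250.])]
-15 [array([292., 254.]), array([363., 264.])]
-10 [array([291., 269.]), array([362., 279.])]
0 [array([290., 298.]), array([360., 308.])]
```

Emit:
step_arm:
  moves:
    - {"slide": [-0.0003,0.0012,0.005],"turn": [0,-0.002,0.001],"grip": 0.33}
    - {"slide": [-0.0003,0.0012,0.009],"turn": [0,-0.002,0.001],"grip": 0.33}
    - {"slide": [0,0,0.009],"turn": [0,0,0],"grip": 0.33}
    - {"slide": [0,0,0.007],"turn": [0,0,0],"grip": 0.33}
    - {"slide": [0,0,0.005],"turn": [0,0,0],"grip": 0.33}
    - {"slide": [0,0,0.003],"turn": [0,0,0],"grip": 0.33}

```text
clock: 19.3
position: [494.6, 80.9, 22.9]
orientation: [[-0.922, -0.388, 0.005], [-0.388, 0.922, 0.0], [-0.005, -0.002, -1.0]]
wrist_force: [-0.6, -0.4, 0.5]
opening: 0.329
```

```bash
python3 go.py 492.7 80.5 22 112.8;  python3 look.py s20 scene 493 80 50 70 60 9
```

```text
clock 19.3 p [494.6  80.9  22.9] yaw 112.8 open 0.329 F [-0.6 -0.4  0.5] M [-0.01  0.   -0.03] q [  9.3  -1.2 -17.8  73.   -0.  -13.5]
slide(m) [0.0019 0.0004 0.0009] turn [-0.0016  0.0049  0.0001]
[494.28083395  80.80729411  22.36329888] 0.3278765543683449
```

View pics/s20.png

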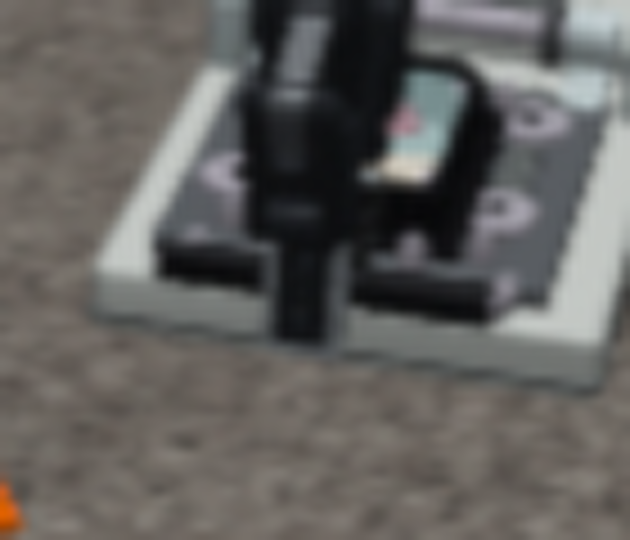

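Emit:
step_arm:
  moves:
    - {"slide": [0,0,0],"turn": [0,0,0],"grip": 0.2}
    - {"slide": [0,0,0],"turn": [0,0,0],"grip": 0.08}
    - {"slide": [0,0,0],"turn": [0,0,0],"grip": 0.05}
    - {"slide": [0,0,0],"turn": [0,0,0],"grip": 0.05}
  squeeze: 20

```text
clock: 19.68
position: [493.3, 82.6, 22.1]
orientation: [[-0.921, -0.389, 0.002], [-0.389, 0.921, 0.004], [-0.003, 0.003, -1.0]]
wrist_force: [0.6, -1.0, -2.5]
opening: 0.127
```

```bash
python3 go.py 492.7 80.5 22 112.8
```

```text
clock 19.68 p [493.3  82.6  22.1] yaw 112.89 open 0.127 F [ 0.6 -1.  -2.5] M [-0.21 -0.1  -0.07] q [  9.4  -1.1 -17.9  73.1   0.2 -13.5]
slide(m) [ 0.0014 -0.0018  0.0001] turn [0.0031 0.0034 0.0015]
```

```bash
cat > arc.py <<'E'
# arc.py th1 th2 ... : rows (tool y, z slides in m) along the arc from the measured pose; includes radial correction in row 1
from h import *
import sys,json,os
o=r.get_obs(); P=np.array(o["position"]); R0=np.array(o["orientation"]); yi=np.array([-np.sin(np.deg2rad(22.8)),np.cos(np.deg2rad(22.8)),0]); xi=np.array([yi[1],-yi[0],0])
B0=np.array(json.load(open("b0.json"))) if os.path.exists("b0.json") else None
if B0 is None: B0=P; json.dump(P.tolist(),open("b0.json","w"))
H=B0-182*yi; d=P-H; u,z,x=d@yi,d[2],d@xi; th=np.degrees(np.arctan2(z,u)); print("clock",round(o["clock"],2),"theta",round(th,2),"radius",round(np.hypot(u,z),1),"x off",round(x,1),"F",np.round(o["wrist_force"],1),"M",np.round(o["moment"],2),"open",round(o["opening"],3), "yaw",round(np.degrees(np.arctan2(R0[1,1],R0[0,1])),2),"tilt",R0[:,2].round(4),"q",np.round(o["q"],0))
print("F radial",round(float(np.array(o["wrist_force"])@(d-x*xi)/np.hypot(u,z)),1))
from scipy.spatial.transform import Rotation as Rn
a=np.deg2rad(112.8); Y=np.array([np.cos(a),np.sin(a),0]); Z=np.array([0,0,-1.]); R1=np.c_[np.cross(Y,Z),Y,Z]
print("turn",Rn.from_matrix(R0.T@R1).as_rotvec().round(4),"xslide",round(float(R0[:,0]@(-x*xi))/1000,4))
c=np.array([u,z])
for t in map(float,sys.argv[1:]):
    n=182*np.array([np.cos(np.deg2rad(t)),np.sin(np.deg2rad(t))]); e=(n-c)/1000; print(t,"y %.4f z %.4f"%(e[0],-e[1])); c=n
E
python3 arc.py 2 6 11 17 23 29 34 37
```

```text
clock 19.68 theta 0.0 radius 182.0 x off -0.0 F [ 0.6 -1.  -2.5] M [-0.21 -0.1  -0.07] open 0.127 yaw 112.89 tilt [ 0.002   0.0042 -1.    ] q [  9.  -1. -18.  73.   0. -14.]
F radial -1.1
turn [0.0031 0.0034 0.0015] xslide -0.0
2.0 y -0.0001 z -0.0064
6.0 y -0.0009 z -0.0127
11.0 y -0.0023 z -0.0157
17.0 y -0.0046 z -0.0185
23.0 y -0.0065 z -0.0179
29.0 y -0.0084 z -0.0171
34.0 y -0.0083 z -0.0135
37.0 y -0.0055 z -0.0078
```

Emit:
step_arm:
  moves:
    - {"slide": [0,0,-0.0065],"turn": [0.001,0.001,0],"grip": 0.05}
    - {"slide": [0,-0.001,-0.0125],"turn": [0.001,0.001,0],"grip": 0.05}
    - {"slide": [0,-0.0023,-0.0157],"turn": [0,0,0],"grip": 0.05}
    - {"slide": [0,-0.0046,-0.0185],"turn": [0,0,0],"grip": 0.05}
  squeeze: 20

```text
clock: 20.02
position: [496.0, 75.6, 75.6]
orientation: [[-0.921, -0.389, -0.001], [-0.389, 0.921, 0.002], [0.0, 0.002, -1.0]]
wrist_force: [5.9, -3.5, -6.2]
opening: 0.132
```

```bash
python3 arc.py 20 26 32 38 44 50
```

```text
clock 20.02 theta 17.06 radius 182.5 x off -0.2 F [ 5.9 -3.5 -6.2] M [-0.61 -1.11 -0.02] open 0.132 yaw 112.92 tilt [-0.0013  0.002  -1.    ] q [  9.  -2. -13.  79.   0. -14.]
F radial -7.1
turn [ 0.0023 -0.0004  0.002 ] xslide -0.0002
20.0 y -0.0035 z -0.0087
26.0 y -0.0074 z -0.0175
32.0 y -0.0092 z -0.0167
38.0 y -0.0109 z -0.0156
44.0 y -0.0125 z -0.0144
50.0 y -0.0139 z -0.0130
```

Emit:
step_arm:
  moves:
    - {"slide": [0,-0.0055,-0.013],"turn": [0.001,0,0.001],"grip": 0.05}
    - {"slide": [0,-0.0082,-0.017],"turn": [0.001,0,0.001],"grip": 0.05}
    - {"slide": [0,-0.01,-0.016],"turn": [0,0,0],"grip": 0.05}
    - {"slide": [0,-0.0117,-0.015],"turn": [0,0,0],"grip": 0.05}
    - {"slide": [0,-0.0132,-0.0137],"turn": [0,0,0],"grip": 0.05}

```text
clock: 20.43
position: [515.0, 30.4, 158.7]
orientation: [[-0.921, -0.39, 0.001], [-0.39, 0.921, 0.001], [-0.002, 0.001, -1.0]]
wrist_force: [5.8, -3.3, -12.0]
opening: 0.127
```

```bash
python3 arc.py 52 58 64 70 76 82 88
```

```text
clock 20.43 theta 47.45 radius 185.4 x off -0.2 F [  5.8  -3.3 -12. ] M [-0.66 -1.31 -0.01] open 0.127 yaw 112.92 tilt [ 0.0011  0.0015 -1.    ] q [  3.  -1.  -2.  88.   0. -20.]
F radial -12.4
turn [0.0009 0.0016 0.0022] xslide -0.0002
52.0 y -0.0133 z -0.0068
58.0 y -0.0156 z -0.0109
64.0 y -0.0167 z -0.0092
70.0 y -0.0175 z -0.0074
76.0 y -0.0182 z -0.0056
82.0 y -0.0187 z -0.0036
88.0 y -0.0190 z -0.0017
```

Emit:
step_arm:
  moves:
    - {"slide": [0,-0.0133,-0.007],"turn": [0.001,0.001,0.002],"grip": 0.05}
    - {"slide": [0,-0.0156,-0.0105],"turn": [0,0,0],"grip": 0.05}
    - {"slide": [0,-0.0167,-0.009],"turn": [0,0,0],"grip": 0.05}
    - {"slide": [0,-0.0175,-0.0074],"turn": [0,0,0],"grip": 0.05}
    - {"slide": [0,-0.0182,-0.005],"turn": [0,0,0],"grip": 0.05}

```text
clock: 20.85
position: [547.1, -45.5, 205.9]
orientation: [[-0.921, -0.39, 0.003], [-0.39, 0.921, 0.005], [-0.005, 0.003, -1.0]]
wrist_force: [3.2, 2.6, -8.2]
opening: 0.123
```

```bash
python3 arc.py 82 88 94 100 106 112; python3 look.py s21 scene 563 -87 120 130 100 6
```

```text
clock 20.85 theta 76.83 radius 188.8 x off -0.1 F [ 3.2  2.6 -8.2] M [ 0.6  -0.64 -0.02] open 0.123 yaw 112.95 tilt [ 0.0035  0.0052 -1.    ] q [ -5.   4.   8.  94.   0. -28.]
F radial -7.7
turn [0.0035 0.0052 0.0026] xslide -0.0001
82.0 y -0.0177 z 0.0036
88.0 y -0.0190 z -0.0017
94.0 y -0.0190 z 0.0003
100.0 y -0.0189 z 0.0023
106.0 y -0.0186 z 0.0043
112.0 y -0.0180 z 0.0062
[548.23881774 -48.05820111 206.55720385] 0.12604904719794677
```

View pics/s21.png

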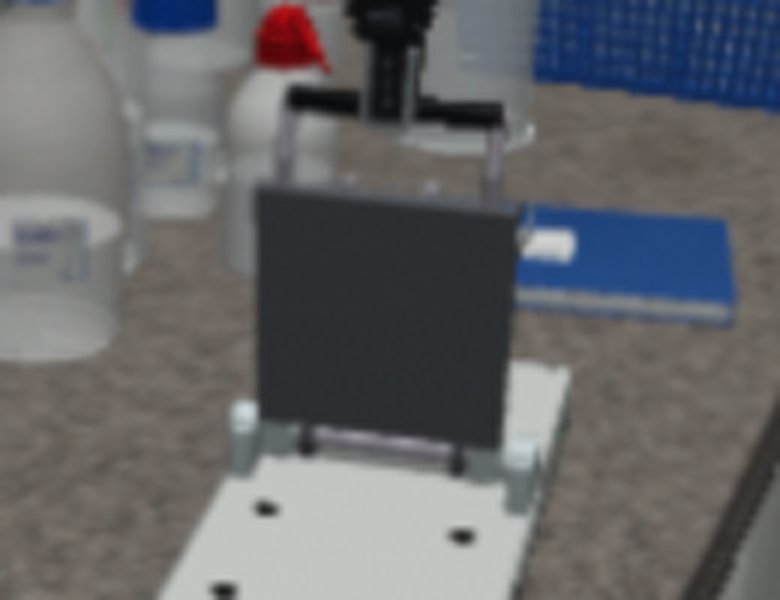

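Emit:
step_arm:
  moves:
    - {"slide": [0,-0.008,0.002],"turn": [0.002,0.002,0.001],"grip": 0.05}
    - {"slide": [0,-0.014,0.002],"turn": [0.002,0.002,0.001],"grip": 0.05}
    - {"slide": [0,-0.0165,0.0015],"turn": [0,0,0],"grip": 0.05}
    - {"slide": [0,-0.0165,0.003],"turn": [0,0,0],"grip": 0.05}

```text
clock: 21.23
position: [569.6, -98.5, 209.7]
orientation: [[-0.922, -0.388, 0.013], [-0.388, 0.922, 0.001], [-0.012, -0.005, -1.0]]
wrist_force: [0.6, 1.9, 3.9]
opening: 0.13
```

```bash
python3 arc.py 100 106 112 118 124 130
```

```text
clock 21.23 theta 94.43 radius 188.2 x off 0.2 F [0.6 1.9 3.9] M [ 0.54 -0.06 -0.03] open 0.13 yaw 112.81 tilt [ 1.290e-02  5.000e-04 -9.999e-01] q [-10.   8.  12.  94.   0. -33.]
F radial 3.8
turn [-0.0045  0.0121  0.0001] xslide 0.0002
100.0 y -0.0171 z 0.0084
106.0 y -0.0186 z 0.0043
112.0 y -0.0180 z 0.0062
118.0 y -0.0173 z 0.0081
124.0 y -0.0163 z 0.0098
130.0 y -0.0152 z 0.0115
```

Emit:
step_arm:
  moves:
    - {"slide": [0,-0.0171,0.006],"turn": [-0.002,0.006,0],"grip": 0.05}
    - {"slide": [0,-0.0186,0.006],"turn": [-0.002,0.006,0],"grip": 0.05}
    - {"slide": [0,-0.018,0.0072],"turn": [0,0,0],"grip": 0.05}
    - {"slide": [0,-0.0173,0.0085],"turn": [0,0,0],"grip": 0.05}
    - {"slide": [0,-0.0163,0.01],"turn": [0,0,0],"grip": 0.05}

```text
clock: 21.65
position: [604.1, -181.1, 179.5]
orientation: [[-0.921, -0.389, 0.006], [-0.389, 0.921, 0.0], [-0.006, -0.002, -1.0]]
wrist_force: [-1.2, 4.1, -4.9]
opening: 0.128
```

```bash
python3 arc.py 127 133 139 145 151 157; python3 look.py s22 scene 563 -87 120 130 100 6
```

```text
clock 21.65 theta 123.49 radius 188.7 x off -0.0 F [-1.2  4.1 -4.9] M [ 1.13  0.19 -0.04] open 0.128 yaw 112.9 tilt [ 5.9e-03  2.0e-04 -1.0e+00] q [-17.  15.  18.  92.   0. -40.]
F radial -6.4
turn [-0.0022  0.0055  0.0018] xslide -0.0
127.0 y -0.0054 z 0.0120
133.0 y -0.0146 z 0.0122
139.0 y -0.0132 z 0.0137
145.0 y -0.0117 z 0.0150
151.0 y -0.0101 z 0.0162
157.0 y -0.0084 z 0.0171
[ 605.30597906 -184.10229257  177.05459516] 0.13300027847967305
```

View pics/s22.png

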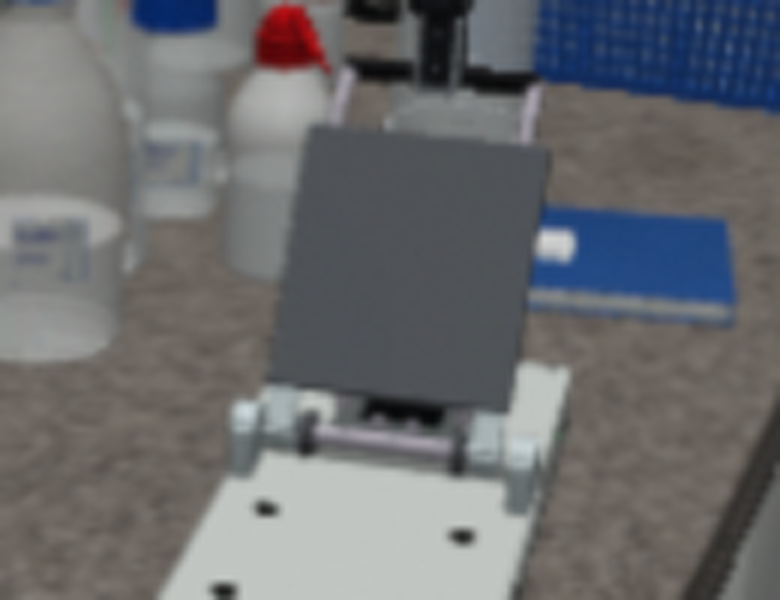

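Emit:
step_arm:
  moves:
    - {"slide": [0,-0.008,0.008],"turn": [-0.001,0.003,0.001],"grip": 0.05}
    - {"slide": [0,-0.013,0.0125],"turn": [-0.001,0.003,0.001],"grip": 0.05}
    - {"slide": [0,-0.013,0.0142],"turn": [0,0,0],"grip": 0.05}
    - {"slide": [0,-0.0117,0.0155],"turn": [0,0,0],"grip": 0.05}
    - {"slide": [0,-0.0101,0.0165],"turn": [0,0,0],"grip": 0.05}

```text
clock: 22.12
position: [628.2, -239.1, 105.8]
orientation: [[-0.922, -0.387, -0.001], [-0.387, 0.922, 0.001], [0.001, 0.001, -1.0]]
wrist_force: [-2.4, 11.4, -5.6]
opening: 0.127
```

```bash
python3 arc.py 155 160 165 170 174 177 180
```

```text
clock 22.12 theta 153.36 radius 186.7 x off -0.2 F [-2.4 11.4 -5.6] M [2.57 0.32 0.02] open 0.127 yaw 112.76 tilt [-1.3e-03  8.0e-04 -1.0e+00] q [-21.  21.  17.  86.   0. -44.]
F radial -12.7
turn [ 0.0013 -0.0009 -0.0007] xslide -0.0002
155.0 y 0.0019 z 0.0068
160.0 y -0.0061 z 0.0147
165.0 y -0.0048 z 0.0151
170.0 y -0.0034 z 0.0155
174.0 y -0.0018 z 0.0126
177.0 y -0.0007 z 0.0095
180.0 y -0.0002 z 0.0095
```

Emit:
step_arm:
  moves:
    - {"slide": [0,0.0005,0.008],"turn": [0.001,0,0],"grip": 0.05}
    - {"slide": [0,-0.0045,0.012],"turn": [0,0,0],"grip": 0.05}
    - {"slide": [0,-0.004,0.013],"turn": [0,0,0],"grip": 0.05}
    - {"slide": [0,-0.003,0.013],"turn": [0,0,0],"grip": 0.05}
    - {"slide": [0,-0.0015,0.01],"turn": [0,0,0],"grip": 0.05}
    - {"slide": [0,-0.0005,0.006],"turn": [0,0,0],"grip": 0.05}

```text
clock: 22.62
position: [634.4, -252.9, 29.1]
orientation: [[-0.922, -0.388, -0.005], [-0.388, 0.922, 0.01], [0.001, 0.011, -1.0]]
wrist_force: [-7.8, 11.1, 36.1]
opening: 0.124
```

```bash
python3 arc.py 170 174 177 180
```

```text
clock 22.62 theta 177.81 radius 182.2 x off 0.1 F [-7.8 11.1 36.1] M [ 2.49  1.69 -0.03] open 0.124 yaw 112.84 tilt [-0.0049  0.01   -0.9999] q [-22.  24.  12.  79.   0. -45.]
F radial -11.9
turn [ 0.0112 -0.0006  0.0007] xslide 0.0001
170.0 y 0.0028 z -0.0246
174.0 y -0.0018 z 0.0126
177.0 y -0.0007 z 0.0095
180.0 y -0.0002 z 0.0095
```

Emit:
step_arm:
  moves:
    - {"slide": [0,0.0005,0],"turn": [0.003,0,0],"grip": 0.05}
    - {"slide": [0,0,0],"turn": [0.002,0,0],"grip": 0.05}
    - {"slide": [0,0,0],"turn": [0,0,0],"grip": 0.05}
    - {"slide": [0,0,0],"turn": [0,0,0],"grip": 0.05}

```text
clock: 22.95
position: [634.6, -252.8, 28.3]
orientation: [[-0.921, -0.39, -0.002], [-0.39, 0.921, 0.008], [-0.001, 0.008, -1.0]]
wrist_force: [-4.2, 5.0, 9.3]
opening: 0.13
```

```bash
python3 arc.py 180; python3 look.py s23 scene 590 -150 60 120 100 6; python3 look.py t23 top 590 -150 60 110 90 7
```

```text
clock 22.95 theta 178.05 radius 182.1 x off 0.3 F [-4.2  5.   9.3] M [ 1.11  0.79 -0.04] open 0.13 yaw 112.94 tilt [-0.002   0.0083 -1.    ] q [-22.  24.  12.  78.   0. -45.]
F radial -5.9
turn [0.0084 0.0014 0.0025] xslide 0.0003
180.0 y 0.0000 z 0.0062
[ 634.60416828 -252.83451054   28.29983629] 0.12728589240673746
[ 634.60543814 -252.83137932   28.28823771] 0.12376458821749367
```

View pics/s23.png

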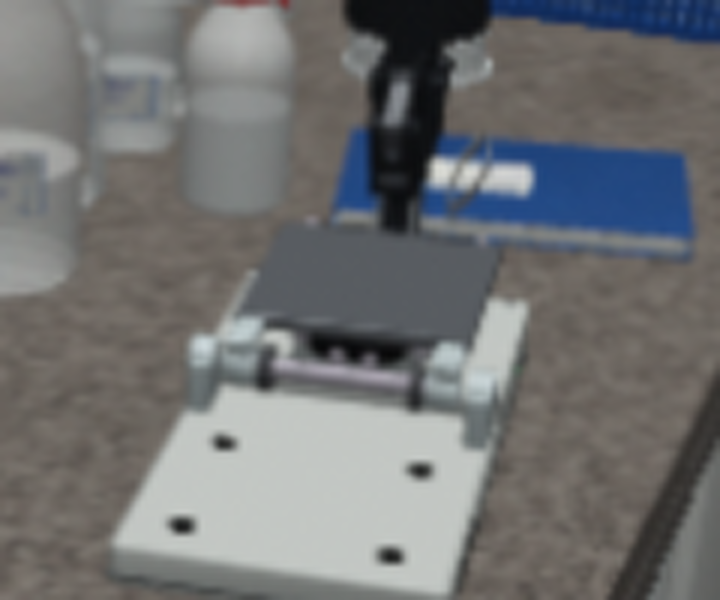

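View pics/t23.png

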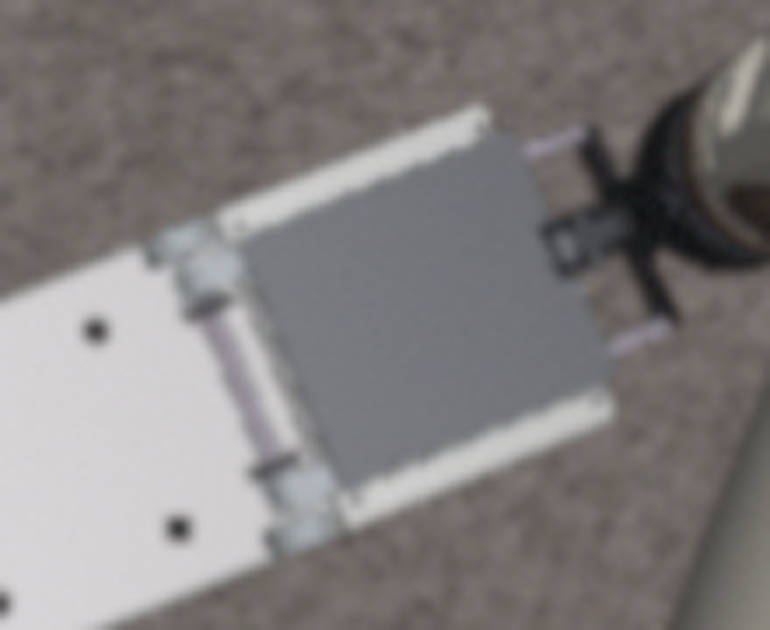

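```bash
python3 - <<'E'
from h import *
def pix(n,X,w,h,k,p): 
    q=proj(n,X)[0]; return (np.array(p,float)+.5)/k-.5+[int(q[0]-w/2),int(q[1]-h/2)]
X=[590,-150,60]
S={"far+x":(282,226),"far-x":(500,246),"near+x":(245,318),"near-x":(478,345)}
Tt={"far+x":(505,128),"far-x":(610,378),"near+x":(245,240),"near-x":(352,492)}
Fi=frame([563.4,-87],np.deg2rad(22.8))
for k in S:
    a=pix("scene",X,120,100,6,S[k]); b=pix("top",X,110,90,7,Tt[k])
    s=least_squares(lambda v:np.r_[proj("scene",v)[0]-a,proj("top",v)[0]-b],[590,-150,60.])
    print(k,s.x.round(1),"imager frame",((s.x-Fi[1])@Fi[0]).round(1),s.fun.round(2))
E
```

```text
far+x [ 673.3 -198.4   66.2] imager frame [  58.1 -145.3   66.2] [-0.26 -0.02  0.13  0.21]
far-x [ 566.7 -240.1   70.3] imager frame [ -56.3 -142.4   70.3] [-0.28 -0.01  0.13  0.23]
near+x [622.5 -87.8  64.3] imager frame [ 54.2 -23.6  64.3] [-0.91 -0.06  0.51  0.78]
near-x [ 517.3 -131.    65.9] imager frame [-59.6 -22.7  65.9] [-0.59 -0.02  0.3   0.53]
```

Emit:
step_arm:
  moves:
    - {"slide": [0,0.0008,0.002],"turn": [0.003,0,0.001],"grip": 0.05}
    - {"slide": [0,0,0.002],"turn": [0.002,0,0],"grip": 0.05}
    - {"slide": [0,0,0.0],"turn": [0,0,0],"grip": 0.05}
    - {"slide": [0,0,0.0],"turn": [0,0,0],"grip": 0.05}

```text
clock: 23.38
position: [634.7, -252.9, 28.4]
orientation: [[-0.921, -0.39, 0.004], [-0.39, 0.921, 0.005], [-0.005, 0.003, -1.0]]
wrist_force: [-2.1, 4.6, 5.7]
opening: 0.127
```

```bash
python3 arc.py 180; python3 look.py s24 scene 575 -110 45 60 50 11
```

```text
clock 23.38 theta 178.02 radius 182.2 x off 0.3 F [-2.1  4.6  5.7] M [ 0.93  0.43 -0.03] open 0.127 yaw 112.96 tilt [ 0.0038  0.0047 -1.    ] q [-22.  24.  11.  78.   0. -45.]
F radial -4.9
turn [0.0028 0.0053 0.0028] xslide 0.0003
180.0 y 0.0001 z 0.0063
[ 634.7058023  -252.90027684   28.31781525] 0.12733760213254708
```

View pics/s24.png

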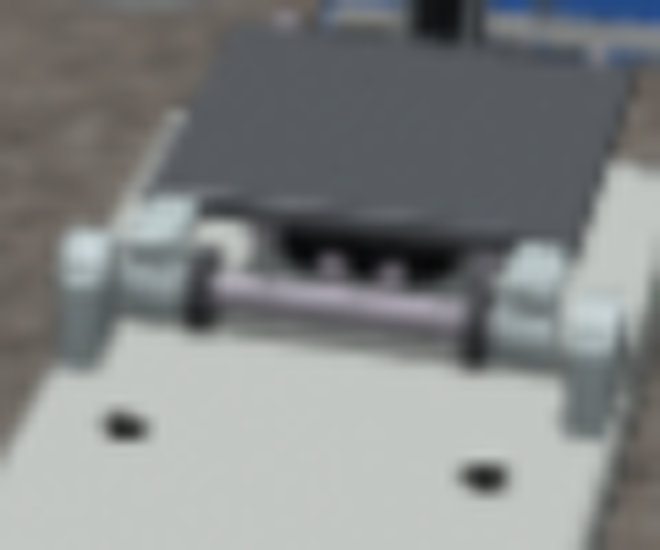

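Emit:
step_arm:
  moves:
    - {"slide": [0,0,0],"turn": [0.001,0.002,0.001],"grip": 0.25}
    - {"slide": [0,0,0.002],"turn": [0.001,0.002,0.001],"grip": 0.25}
    - {"slide": [0,0,0.003],"turn": [0,0,0],"grip": 0.25}
    - {"slide": [0,0,0.002],"turn": [0,0,0],"grip": 0.25}

```text
clock: 23.77
position: [634.8, -255.0, 17.6]
orientation: [[-0.922, -0.388, -0.0], [-0.388, 0.922, 0.0], [0.0, 0.0, -1.0]]
wrist_force: [-0.3, -0.5, -0.9]
opening: 0.244
```

```bash
python3 arc.py 180
```

```text
clock 23.77 theta -178.6 radius 184.1 x off -0.3 F [-0.3 -0.5 -0.9] M [-0.01  0.02 -0.  ] open 0.244 yaw 112.82 tilt [-2.e-04  3.e-04 -1.e+00] q [-22.  24.  11.  77.   0. -45.]
F radial 0.4
turn [ 0.0004 -0.0001  0.0004] xslide -0.0003
180.0 y 0.0021 z -0.0045
```

Emit:
step_arm:
  moves:
    - {"slide": [0,0.0015,-0.0025],"turn": [0,0,0],"grip": 0.25}
    - {"slide": [0,0.0005,0],"turn": [0,0,0],"grip": 0.1}
    - {"slide": [0,0,0],"turn": [0,0,0],"grip": 0.05}
    - {"slide": [0,0,0],"turn": [0,0,0],"grip": 0.05}
  squeeze: 25

```text
clock: 24.1
position: [633.4, -253.4, 18.2]
orientation: [[-0.922, -0.388, -0.002], [-0.388, 0.922, 0.001], [0.002, 0.002, -1.0]]
wrist_force: [0.7, -0.4, -0.8]
opening: 0.127
```

```bash
python3 arc.py 178 174 168 162 156 150
```

```text
clock 24.1 theta -178.78 radius 182.1 x off -1.0 F [ 0.7 -0.4 -0.8] M [ 0.04 -0.08  0.04] open 0.127 yaw 112.8 tilt [-2.3e-03  8.0e-04 -1.0e+00] q [-22.  24.  11.  77.  -0. -45.]
F radial 0.6
turn [ 0.0016 -0.0018  0.0001] xslide -0.001
178.0 y 0.0001 z -0.0102
174.0 y 0.0009 z -0.0127
168.0 y 0.0030 z -0.0188
162.0 y 0.0049 z -0.0184
156.0 y 0.0068 z -0.0178
150.0 y 0.0086 z -0.0170
```

Emit:
step_arm:
  moves:
    - {"slide": [0,0,-0.005],"turn": [0.001,-0.001,0],"grip": 0.05}
    - {"slide": [0,0.0005,-0.008],"turn": [0,0,0],"grip": 0.05}
    - {"slide": [0,0.002,-0.0127],"turn": [0,0,0],"grip": 0.05}
    - {"slide": [0,0.003,-0.0175],"turn": [0,0,0],"grip": 0.05}
    - {"slide": [0,0.005,-0.018],"turn": [0,0,0],"grip": 0.05}
    - {"slide": [0,0.0068,-0.0178],"turn": [0,0,0],"grip": 0.05}

```text
clock: 24.6
position: [626.8, -237.9, 97.1]
orientation: [[-0.922, -0.387, -0.003], [-0.387, 0.922, 0.0], [0.002, 0.001, -1.0]]
wrist_force: [1.2, 4.7, -6.1]
opening: 0.133
```

```bash
python3 arc.py 150 144 138 132 126; python3 look.py s25 scene 590 -150 70 100 90 7
```

```text
clock 24.6 theta 155.59 radius 181.5 x off -1.1 F [ 1.2  4.7 -6.1] M [ 0.76 -0.34 -0.  ] open 0.133 yaw 112.75 tilt [-2.8e-03  2.0e-04 -1.0e+00] q [-21.  21.  16.  85.  -0. -44.]
F radial -6.1
turn [ 0.0013 -0.0025 -0.0008] xslide -0.0011
150.0 y 0.0077 z -0.0160
144.0 y 0.0104 z -0.0160
138.0 y 0.0120 z -0.0148
132.0 y 0.0135 z -0.0135
126.0 y 0.0148 z -0.0120
[ 626.23644185 -236.19122243  100.92373525] 0.12816171412297214
```

View pics/s25.png

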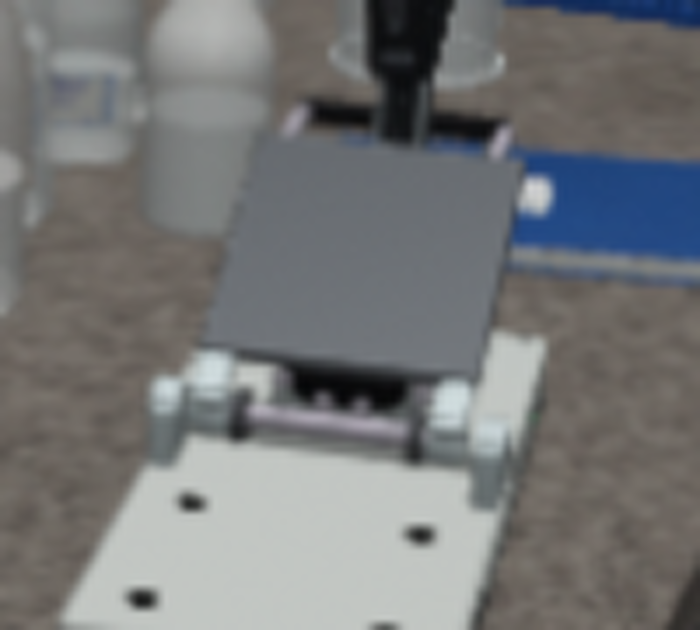

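Emit:
step_arm:
  moves:
    - {"slide": [0,0.007,-0.0125],"turn": [0.001,-0.001,0],"grip": 0.05}
    - {"slide": [0,0.0104,-0.0158],"turn": [0,-0.001,0],"grip": 0.05}
    - {"slide": [0,0.012,-0.0145],"turn": [0,0,0],"grip": 0.05}
    - {"slide": [0,0.0135,-0.0132],"turn": [0,0,0],"grip": 0.05}
    - {"slide": [0,0.0148,-0.0117],"turn": [0,0,0],"grip": 0.05}

```text
clock: 25.07
position: [603.0, -181.0, 173.4]
orientation: [[-0.922, -0.386, 0.001], [-0.386, 0.922, 0.0], [-0.001, -0.0, -1.0]]
wrist_force: [3.6, 2.7, -8.1]
opening: 0.128
```

```bash
python3 arc.py 120 114 108 102 96 90; python3 look.py s26 scene 590 -150 70 100 90 7;python3 look.py t26 top 590 -150 70 100 90 7
```

```text
clock 25.07 theta 124.37 radius 183.3 x off -1.0 F [ 3.6  2.7 -8.1] M [ 0.48 -0.65  0.03] open 0.128 yaw 112.72 tilt [ 1.4e-03  4.0e-04 -1.0e+00] q [-17.  15.  17.  92.   0. -39.]
F radial -7.3
turn [-0.0002  0.0014 -0.0013] xslide -0.001
120.0 y 0.0125 z -0.0063
114.0 y 0.0170 z -0.0086
108.0 y 0.0178 z -0.0068
102.0 y 0.0184 z -0.0049
96.0 y 0.0188 z -0.0030
90.0 y 0.0190 z -0.0010
[ 601.87162707 -177.93156901  175.8416992 ] 0.12912051359354856
[ 602.43048047 -179.16353689  174.86719681] 0.12558934289412677
```

View pics/s26.png

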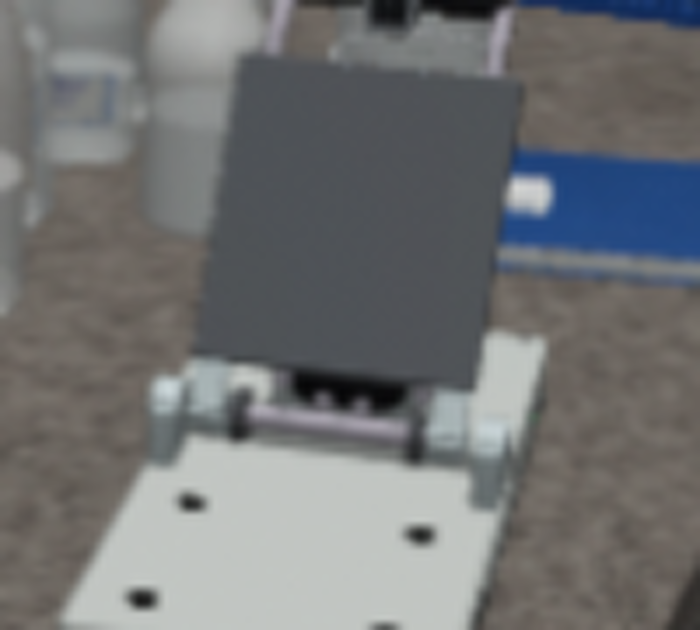

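View pics/t26.png

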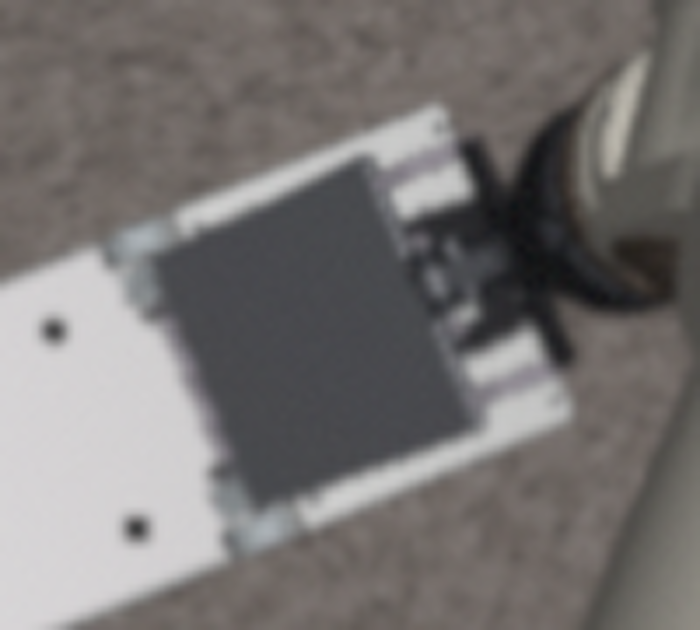

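Emit:
step_arm:
  moves:
    - {"slide": [0,0.011,-0.0055],"turn": [0,0.001,-0.001],"grip": 0.05}
    - {"slide": [0,0.017,-0.008],"turn": [0,0,0],"grip": 0.05}
    - {"slide": [0,0.0178,-0.0062],"turn": [0,0,0],"grip": 0.05}
    - {"slide": [0,0.0184,-0.0043],"turn": [0,0,0],"grip": 0.05}
    - {"slide": [0,0.0188,-0.0022],"turn": [0,0,0],"grip": 0.05}

```text
clock: 25.58
position: [569.8, -101.8, 207.6]
orientation: [[-0.922, -0.386, 0.01], [-0.386, 0.922, -0.008], [-0.006, -0.012, -1.0]]
wrist_force: [4.7, -0.5, -5.0]
opening: 0.124
```

```bash
python3 arc.py 90 84 78 72 66 60 54; python3 look.py t27 top 590 -150 50 100 90 7
```

```text
clock 25.58 theta 95.44 radius 186.3 x off -0.9 F [ 4.7 -0.5 -5. ] M [-0.16 -0.8   0.03] open 0.124 yaw 112.72 tilt [ 0.0101 -0.0083 -0.9999] q [-10.   8.  12.  94.  -0. -33.]
F radial -4.7
turn [-0.0116  0.0061 -0.0013] xslide -0.0009
90.0 y 0.0176 z 0.0035
84.0 y 0.0190 z 0.0010
78.0 y 0.0188 z 0.0030
72.0 y 0.0184 z 0.0049
66.0 y 0.0178 z 0.0068
60.0 y 0.0170 z 0.0086
54.0 y 0.0160 z 0.0104
[568.58654842 -98.86391265 208.12340575] 0.12169239669367521
```

View pics/t27.png

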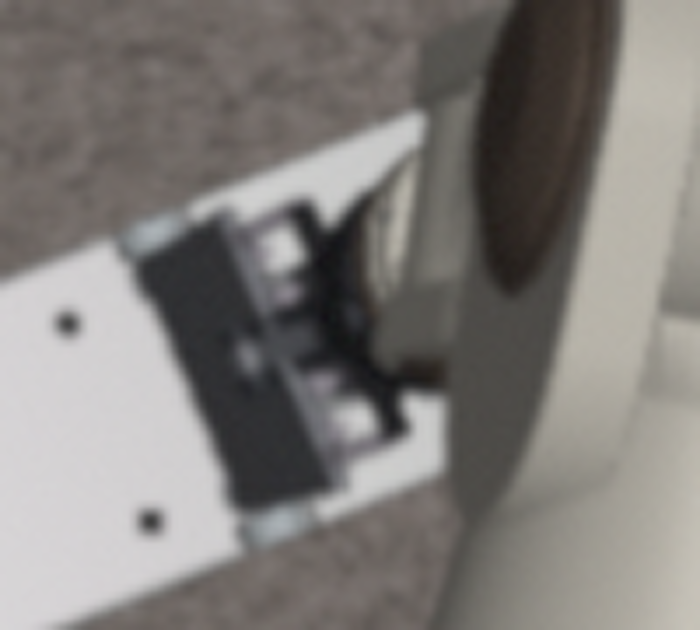

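Past upright next; keep the arc a few mm lower so the bar stays in the pads.

Emit:
step_arm:
  moves:
    - {"slide": [0,0.013,0.003],"turn": [-0.006,0.003,0],"grip": 0.05}
    - {"slide": [0,0.018,0.002],"turn": [-0.005,0.003,0],"grip": 0.05}
    - {"slide": [0,0.0188,0.0033],"turn": [0,0,0],"grip": 0.05}
    - {"slide": [0,0.0184,0.0052],"turn": [0,0,0],"grip": 0.05}
    - {"slide": [0,0.0178,0.007],"turn": [0,0,0],"grip": 0.05}

```text
clock: 26.05
position: [534.3, -17.3, 194.7]
orientation: [[-0.922, -0.387, 0.012], [-0.387, 0.922, -0.005], [-0.009, -0.009, -1.0]]
wrist_force: [5.4, -1.9, -6.6]
opening: 0.124
```

```bash
python3 arc.py 60 54 48 42 36 30
```

```text
clock 26.05 theta 66.81 radius 187.7 x off -0.9 F [ 5.4 -1.9 -6.6] M [-0.5  -1.15 -0.02] open 0.124 yaw 112.74 tilt [ 0.0115 -0.005  -0.9999] q [ -2.   2.   4.  92.  -0. -24.]
F radial -7.6
turn [-0.0091  0.0087 -0.0009] xslide -0.0009
60.0 y 0.0171 z 0.0150
54.0 y 0.0160 z 0.0104
48.0 y 0.0148 z 0.0120
42.0 y 0.0135 z 0.0135
36.0 y 0.0120 z 0.0148
30.0 y 0.0104 z 0.0160
```

Emit:
step_arm:
  moves:
    - {"slide": [0,0.0171,0.0115],"turn": [-0.004,0.004,0],"grip": 0.05}
    - {"slide": [0,0.016,0.0115],"turn": [-0.004,0.004,0],"grip": 0.05}
    - {"slide": [0,0.0148,0.0125],"turn": [0,0,0],"grip": 0.05}
    - {"slide": [0,0.013,0.014],"turn": [0,0,0],"grip": 0.05}
    - {"slide": [0,0.0115,0.015],"turn": [0,0,0],"grip": 0.05}

```text
clock: 26.47
position: [504.7, 53.0, 132.7]
orientation: [[-0.922, -0.387, 0.01], [-0.387, 0.922, -0.006], [-0.007, -0.009, -1.0]]
wrist_force: [7.0, -6.0, -6.1]
opening: 0.122
```

```bash
python3 arc.py 32 26 20 15 10 6 3 0
```

```text
clock 26.47 theta 36.35 radius 186.5 x off -1.0 F [ 7.  -6.  -6.1] M [-1.47 -1.45  0.02] open 0.122 yaw 112.78 tilt [ 0.01   -0.0058 -0.9999] q [  6.  -2.  -7.  85.  -0. -17.]
F radial -10.3
turn [-0.0092  0.007  -0.0004] xslide -0.001
32.0 y 0.0041 z 0.0141
26.0 y 0.0092 z 0.0167
20.0 y 0.0074 z 0.0175
15.0 y 0.0048 z 0.0151
10.0 y 0.0034 z 0.0155
6.0 y 0.0018 z 0.0126
3.0 y 0.0007 z 0.0095
0.0 y 0.0002 z 0.0095
```

Emit:
step_arm:
  moves:
    - {"slide": [0,0.004,0.0125],"turn": [-0.004,0.003,0],"grip": 0.05}
    - {"slide": [0,0.009,0.0165],"turn": [-0.004,0.003,0],"grip": 0.05}
    - {"slide": [0,0.0068,0.017],"turn": [0,0,0],"grip": 0.05}
    - {"slide": [0,0.0042,0.015],"turn": [0,0,0],"grip": 0.05}
    - {"slide": [0,0.0028,0.013],"turn": [0,0,0],"grip": 0.05}

```text
clock: 26.88
position: [493.2, 80.3, 59.0]
orientation: [[-0.921, -0.389, 0.008], [-0.389, 0.921, -0.004], [-0.006, -0.007, -1.0]]
wrist_force: [4.2, -5.7, -0.8]
opening: 0.124
```

```bash
python3 arc.py 9 5 2 0
```

```text
clock 26.88 theta 11.58 radius 183.6 x off -1.0 F [ 4.2 -5.7 -0.8] M [-1.26 -1.05  0.01] open 0.124 yaw 112.91 tilt [ 0.008 -0.004 -1.   ] q [  9.  -2. -15.  77.  -0. -13.]
F radial -6.9
turn [-0.0068  0.0058  0.0019] xslide -0.001
9.0 y -0.0001 z 0.0084
5.0 y 0.0015 z 0.0126
2.0 y 0.0006 z 0.0095
0.0 y 0.0001 z 0.0064
```

Emit:
step_arm:
  moves:
    - {"slide": [0,0,0.009],"turn": [-0.003,0.003,0.001],"grip": 0.05}
    - {"slide": [0,0.001,0.01],"turn": [-0.003,0.003,0.001],"grip": 0.05}
    - {"slide": [0,0,0.007],"turn": [0,0,0],"grip": 0.05}
    - {"slide": [0,0,0.004],"turn": [0,0,0],"grip": 0.05}

```text
clock: 27.22
position: [492.9, 82.3, 29.9]
orientation: [[-0.921, -0.388, 0.004], [-0.388, 0.921, -0.0], [-0.003, -0.002, -1.0]]
wrist_force: [-8.2, 0.4, 34.7]
opening: 0.124
```

```bash
python3 arc.py 0
```

```text
clock 27.22 theta 2.45 radius 182.0 x off -0.4 F [-8.2  0.4 34.7] M [ 0.06  1.51 -0.04] open 0.124 yaw 112.86 tilt [ 3.5e-03 -4.0e-04 -1.0e+00] q [ 10.  -1. -17.  74.  -0. -13.]
F radial 5.0
turn [-0.0017  0.0031  0.0011] xslide -0.0004
0.0 y 0.0002 z 0.0078
```

Emit:
step_arm:
  moves:
    - {"slide": [0,0,0],"turn": [0,0.001,0],"grip": 0.05}
    - {"slide": [0,0,0],"turn": [0,0,0],"grip": 0.2}
    - {"slide": [0,0,0],"turn": [0,0,0],"grip": 0.3}
    - {"slide": [0,0,-0.003],"turn": [0,0,0],"grip": 0.3}
    - {"slide": [0,0,-0.01],"turn": [0,0,0],"grip": 0.3}
    - {"slide": [0,0,-0.02],"turn": [0,0,0],"grip": 0.3}
    - {"slide": [0,0,-0.03],"turn": [0,0,0],"grip": 0.3}
    - {"slide": [0,0,-0.03],"turn": [0,0,0],"grip": 0.3}
    - {"slide": [0.0,0.03,-0.02],"turn": [0,0,0],"grip": 0.3}
    - {"slide": [0.0,0.03,-0.01],"turn": [0,0,0],"grip": 0.3}
    - {"slide": [0.0,0.03,0],"turn": [0,0,0],"grip": 0.3}
    - {"slide": [0.0,0.015,0],"turn": [0,0,0],"grip": 0.3}
    - {"slide": [0,0,0],"turn": [0,0,0],"grip": 0.3}

```text
clock: 28.3
position: [448.6, 181.5, 166.1]
orientation: [[-0.924, -0.383, 0.002], [-0.383, 0.924, 0.002], [-0.003, 0.002, -1.0]]
wrist_force: [-0.3, 0.6, 0.0]
opening: 0.3
```

```bash
python3 arc.py; python3 look.py s28 scene 563 -87 45 110 90 7; python3 look.py t28 top 563 -87 45 120 90 6; python3 - <<'E'
from h import *
for t in ("carrier_mid","handle_mid","nest_mid"):
    for n in M: print(t,n,[([round(v,1) for v in d["xyz"]],round(d["p"],2)) for d in imaging.mark_of(t,n)][:5])
E
```

```text
clock 28.3 theta 26.37 radius 324.2 x off -2.9 F [-0.3  0.6  0. ] M [-0.01 -0.    0.01] open 0.3 yaw 112.55 tilt [ 0.0017  0.0025 -1.    ] q [22. -5. -6. 89.  0. -1.]
F radial 0.7
turn [ 0.0016  0.0026 -0.0044] xslide -0.0029
[448.93772511 180.70768656 166.05594039] 0.30345173821385324
[449.22719584 179.77870792 165.4798787 ] 0.3044371920072468
carrier_mid scene [([578.3, 200.6, 9.7], 0.8), ([601.6, -166.5, 46.9], 0.59)]
carrier_mid top [([547.8, 484.7, 3.2], 0.87), ([581.3, 198.1, 9.2], 0.85), ([355.1, 448.4, 10.1], 0.85)]
handle_mid scene [([494.2, 77.0, 50.5], 0.91)]
handle_mid top [([493.2, 84.1, 49.9], 0.96)]
nest_mid scene [([597.0, -167.0, 45.2], 0.57)]
nest_mid top [([597.3, -165.1, 51.2], 0.93), ([598.1, -165.7, 43.9], 0.41)]
```

View pics/s28.png

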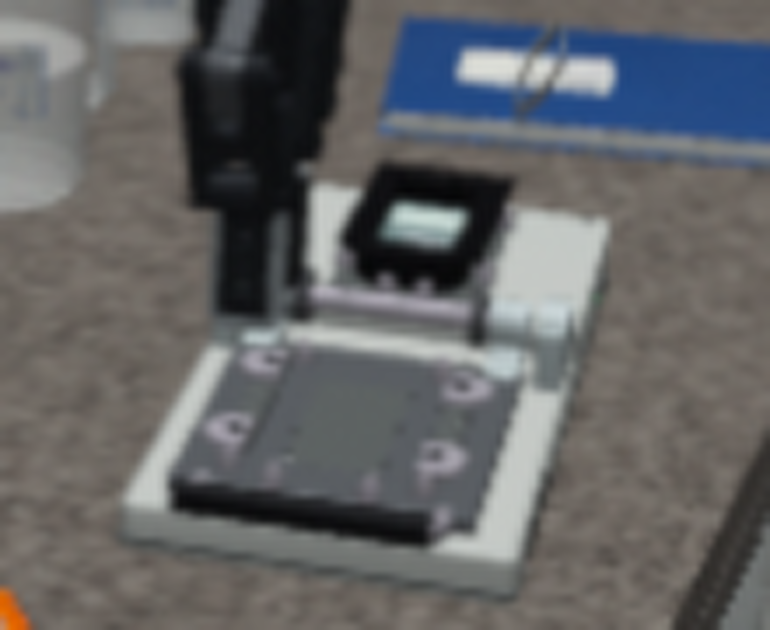

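View pics/t28.png

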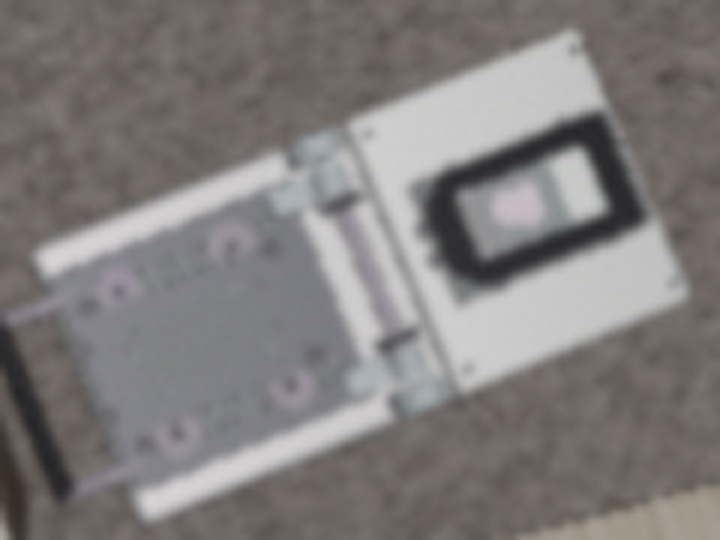

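```bash
cat > fit2.py <<'E'
from h import *
from scipy.optimize import minimize
fl=np.array([[31,52],[31,-38],[17,-52],[-17,-52],[-31,-38],[-31,52]],float)*[1,-1]  # flipped: nose toward +y of imager
fr=np.array([[24,46],[24,-42],[20,-46],[-20,-46],[-24,-42],[-24,46]],float)*[1,-1]
Fi=frame([563.4,-87],np.deg2rad(22.8)); K=8
ims={n:snap(n) for n in M}; mk={}
for n in M:
    p=proj(n,T(Fi,[0,-88,50]))[0]; x0,y0=int(p[0]-32),int(p[1]-26)
    c=cv2.resize(ims[n][y0:y0+52,x0:x0+64],None,fx=K,fy=K,interpolation=cv2.INTER_CUBIC); g=cv2.cvtColor(c,cv2.COLOR_RGB2GRAY)
    m=(g<(62 if n=="scene" else 82)).astype(np.uint8); cs,_=cv2.findContours(m,0,2); cc=min([q for q in cs if cv2.contourArea(q)>4000],key=lambda q:np.linalg.norm(q.mean((0,1))-[32*K,26*K]))
    f=np.zeros_like(m); cv2.drawContours(f,[cc],-1,1,-1); mk[n]=(f,x0,y0)
def sil(n,u):
    f,x0,y0=mk[n]; z=39+u[3]; F=frame(T(Fi,[u[0],-88+u[1],0])[0][:2],np.deg2rad(22.8+u[2]))
    P=np.vstack([np.c_[fl,np.full(6,z+18)],np.c_[fl,np.full(6,z+14)]]+([np.c_[fr,np.full(6,z+4)]] if n=="scene" else []))
    p=(proj(n,T(F,P))-[x0,y0]+.5)*K-.5; s=np.zeros_like(f); cv2.fillConvexPoly(s,np.round(cv2.convexHull(p.astype(np.float32))*16).astype(np.int32),1,shift=4); return s
def cost(u,ns):
    u=np.r_[u,0] if len(u)==3 else u
    return sum((sil(n,u)!=mk[n][0]).sum()/mk[n][0].sum() for n in ns)
for ns in (["top"],["scene"],["top","scene"]):
    for d in ((3,4) if len(ns)==2 else (3,)):
        b=minimize(cost,np.zeros(d),args=(ns,),method="Nelder-Mead",options=dict(initial_simplex=np.vstack([np.zeros(d),np.eye(d)*4]))); print(ns,"dx dy dyaw (dz)",b.x.round(2),round(b.fun,3))
u=np.zeros(4)
for n in M:
    f,x0,y0=mk[n]; Z=39
    L=[(T(Fi,np.c_[np.vstack([fl,fl[:1]])+[0,-88],np.full(7,z)]),c) for z,c in ((57,(0,255,255)),(53,(0,255,0)))]
    p=proj(n,T(Fi,[0,-88,50]))[0]; crop(ims[n],*p,64,52,9,f"pics/n_{n}.png",L,n)
cv2.imwrite("pics/n.png",np.vstack([cv2.resize(cv2.imread(f"pics/n_{n}.png"),None,fx=.62,fy=.62) for n in M]))
E
python3 fit2.py
```

```text
['top'] dx dy dyaw (dz) [ 1.    0.17 -0.52] 0.106
['scene'] dx dy dyaw (dz) [-0.53 -0.09  0.13] 0.084
['top', 'scene'] dx dy dyaw (dz) [-0.14  0.18 -0.21] 0.193
['top', 'scene'] dx dy dyaw (dz) [ 0.03 -0.26 -0.54 -0.24] 0.192
```

View pics/n.png

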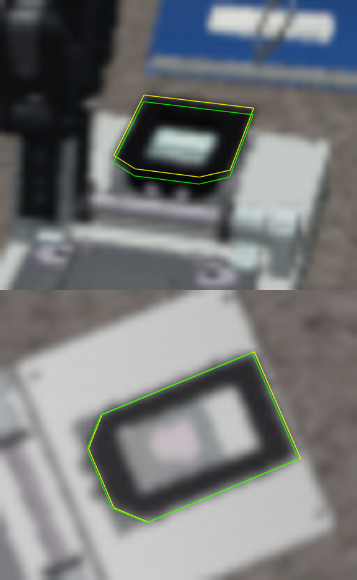

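```bash
python3 - <<'E'
import cv2; from h import *
for n in M: cv2.imwrite(f"pics/{n}1.png",snap(n)[:,:,::-1])
E
sed 's/{n}0.png/{n}1.png/; s/f_{n}/g_{n}/' fit1.py > fit3.py; python3 fit3.py | grep " h "; python3 arc.py
```

```text
scene h [372.88605105 200.982723  ] [  88  105  289   69 8834] ((293.73211669921875, 34.93107223510742), 8.13010311126709) [491.11858853  80.96090945  51.        ]
top h [333.87435939 237.51925849] [  71   29  132  291 9366] ((316.7073669433594, 40.81784439086914), 68.61295318603516) [489.07157451 100.55087096  51.        ]
clock 28.9 theta 26.32 radius 321.2 x off -3.1 F [ 0.4 -0.2 -0.2] M [-0.01 -0.07  0.04] open 0.299 yaw 112.38 tilt [ 3.0e-04  1.3e-03 -1.0e+00] q [22. -5. -6. 89.  0. -1.]
F radial -0.4
turn [ 0.0011  0.0007 -0.0074] xslide -0.0031
```

View pics/scene1.png

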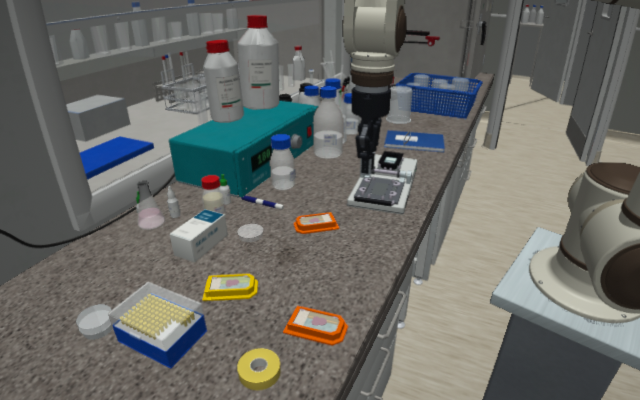

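```bash
python3 -c "
from bench import r
print(r.hand_in())"
```

```text
the job is handed in; nothing more can be done
None
```

I handed the job in at about 29 s. The carrier lies face-down in the nest, the plate is back flat on the loading side, and the gripper is clear of everything. The hand-in gave no verdict.

**What I did:** I picked up the black carrier across its frame and seated it nose-to-hinge in the pocket. The floor was felt at the expected height, with about 22 N when it touched down. I let go, then swung the plate over by its bar to the far stop, where it pressed back with about 36 N. I re-gripped the bar, swung the plate back to its stop at about 35 N, released it and moved away.

**Last checks:**
- **Carrier:** a fit from both cameras puts it within about 1 mm, 0.6° and 0.3 mm in height of its place in the nest.
- **Plate:** in the scene picture the handle sits within 0.03 px of where it was at the start. The same check from the top camera failed, because the arm stood over the handle.
- **Other things on the bench:** the petri dish, pen, bottle and the look-alikes appear unmoved in the last scene picture. I did not measure them.

**What disagreed:**
- The fingertips stood about 10 to 20 mm behind the reported tool point, depending on the opening, not 22 mm ahead of it. I set heights by pictures and touch instead.
- The bar slipped about 6 mm along the pads during each swing, without coming loose.
- With the plate turned over, its tilt came out at 0.03 ± 0.03 rad from the pictures. I took it as flat because it would not move when pushed. I could not see the carrier drop until the plate was swung back.

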